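Close down the slide warmer

ROBOT

A 6-joint arm with a two-finger parallel gripper is mounted at the origin on a cart in front of the work surface, level with it; the furniture and walls round the work are solid. World frame = base frame: x ahead of the robot, y to its left, z up, the work surface at z = 0. Lengths are in m, angles in rad, forces in N, time in s.
With the tool pointing down it reaches from about 0.275 to 0.725 m from the base axis. Payload 5.6 kg.
Tool frame: the origin (TCP) lies midway between the tips of the shut fingers; the grasp point (between the pads) lies 19 mm behind it; z points along the fingers, y is the line along which they close (so a half turn about z gives the same grasp; the last joint's range is limited). The gripper opens to 85 mm and grips with 20 to 120 N. Pads are 22 mm wide; open, the fingers measure 114 mm over their backs; the gripper's body (76 mm by 85 mm) begins 54 mm behind the grasp point. The pads swing forward as they close: fully open they stand 13 mm farther back than shut.
Start: joints at [1.474, 0.255, 0.108, 0, -1.424, -0.285], TCP at [0.205, 0.51, 0.231] pointing down, gripper open.
Joint ranges: [-2.95, 2.95], [-1.21, 1.97], [-1.09, 1.5], [-2.87, 1.71], [-2.94, -0.07], [-3.05, 3.05]. Speed limits (rad/s): [2.57, 2.57, 3.14, 3.14, 3.14, 3.14].

INTERFACE

Orientations are given as a 3x3 rotation matrix whose columns are the frame's x, y, z axes.
In Python, from cell import observe, get_image, finish_job gives the robot as it stands.
- The arm moves only by the tool servo_tool, never from a script. Its argument "motion" is one flat list of numbers, 4 for each row, row after row: the shift along the tool's x, y, z in cm, then the turn about the tool's z in rad. A call has 1 to 5 rows; each row shifts and turns the commanded pose from where the row before left it, along the tool's axes as they then stand; what a row does not reach is not made up. A row lasts 1/10 s, in which the tool goes at most 50 mm and 8.59 degrees, less where a joint would pass 70% of its speed; a pose out of reach is approached as far as the arm can. A call with a gripper value outside its range is refused whole. "grip" is the closure, from -1 (fully open) to 1 (shut), set as the call begins (left out, the last holds). The fingers move at their own pace and stop on an object; the grip force is fixed at half the most. Time passes only in rows, so rows that do not move let the fingers close. It gives the time, the measured TCP pose, the force, the opening and the grip force at its end, in the units of the state.
- observe(): the state, without advancing time (a new reading comes with each control period).
- get_image(name): name is "scene" or "side" or "wrist"; returns a dict with "pixels" (480x640x3 uint8, red, green, blue), "vfov" (degrees; the focal length in pixels is half the picture's height over the tangent of half this angle, whatever the lens; pixels are square), "cx", "cy" (the principal point, pixels), "origin" and "orientation" of the camera in the world. Camera axes: x right, y down, z forward; pixel columns grow to the right and rows downward; lengths in m; the calibration is good to about 2 mm. A picture is of the moment at which its call begins. There is no depth.
- finish_job(): hands the job in; it is judged then, once.
The state is a dict: "t": time; "joint_pos": joint angles; "joint_velocities": joint speeds; "tau": joint torques, N m; "tool_pos": TCP position; "eef_rot": TCP orientation; "force": force on the tool from outside, world axes, zero at the start; "moment": the same for the moment, N m; "gripper_width": opening from 0.0 (shut) to 1.0 (fully open); "grip_force": force on a finger pad.
Only numpy, scipy, OpenCV 4.12 (cv2) and the standard library are available. Lean on these libraries where they do the work, as an engineer would, in place of code of your own. Each camera call takes 0.05 s, during which the arm holds its last target. There are 200 camera calls.

TASK

Close down the slide warmer: lift the steel pot by its handle off the warmer and stand it upright wholly on the round mat beside it, push every slide carrier that is lying out, slide side up and plate first, fully home into a slot of its own, and put the lid knob up, skirt down, in the round pocket where the pot stood. Never tip the pot over and leave the case and the pen behind the warmer where they are.

Things in the scene. Friction and masses are not known exactly. Their poses are not given: they have to be found in the camera images.
- warmer: Slide warmer: fixed white bench box, 100 mm deep (x), 126 mm wide (y), metal deck 66 mm above the table, three slots in its front and a 14 mm deep sill before them, level with the slot floors. Origin on the table under the box's centre; the front face is 50 mm towards -x; x points from front to back, z up.
- slot_1 (a point): Mouth of the right-hand (seen from the robot) of three slots in the warmer's front. The point lies on the slot's floor, 50 mm above the table, mid-width, in the plane of the front face; x points straight into the slot, z up. Each slot is 34 mm wide, 9 mm high, 70 mm deep to its stop; the slots are parallel, 40 mm apart.
- slot_2 (a point): Mouth of the middle slot; same size and axes as slot_1.
- slot_3 (a point): Mouth of the left-hand slot; same size and axes as slot_1.
- pocket (a point): Centre of the floor of the round pocket on the warmer's deck, 66 mm above the table: a steel ring of 70 mm inner diameter and 6 mm height on the deck; 58 mm behind the warmer's front face. The pot stands in it at the start. Axes as the warmer (x away from its front, z up).
- mat_top (a point): Centre of the top of the round blue drip mat, fixed on the table beside the warmer: 100 mm diameter, 3 mm thick. The work lies in a gap some 0.35 m wide between a tall instrument under a dark dust cover (left) and a microscope (right): come in from above them, with the fingertips 0.44 m or more over the table.
- pot_center (a point): Open steel pot, 62 mm diameter, wall 55 mm high, with a stiff handle arching over its mouth (0.25 kg or so). The point lies on the pot's axis 50 mm above its underside. The handle's straight black grip, 11 mm thick and 44 mm long, runs along the pot's own y axis, centred 50 mm above this point; its legs are 62 mm apart. z up.
- lid_center (a point): Round grey lid, 66 mm diameter: a cap with a hollow skirt 14 mm high below and a black knob above (18 mm diameter, from 14 to 42 mm above the skirt's lower edge). The point lies on its axis, 21 mm above the lower edge. z points out through the knob; it lies knob up on the table.
- carrier_1_tab (a point): Blue-tabbed slide carrier (may be absent), 55 g: flat plate 114 x 30 x 4 mm with a glass slide on it and, on its rear end, an upright tab 10 mm thick (x), 28 wide (y), 30 high. The point is the tab's centre, 19 mm above the plate's underside; x runs to the leading edge, 109 mm ahead; z up. Fully home, the point is 39 mm before the slot's mouth (34 mm free between face and tab).
- carrier_2_tab (a point): Yellow-tabbed slide carrier (may be absent), 55 g: flat plate 114 x 30 x 4 mm with a glass slide on it and, on its rear end, an upright tab 10 mm thick (x), 28 wide (y), 30 high. The point is the tab's centre, 19 mm above the plate's underside; x runs to the leading edge, 109 mm ahead; z up. Fully home, the point is 39 mm before the slot's mouth (34 mm free between face and tab).
- carrier_3_tab (a point): Red-tabbed slide carrier (may be absent), 55 g: flat plate 114 x 30 x 4 mm with a glass slide on it and, on its rear end, an upright tab 10 mm thick (x), 28 wide (y), 30 high. The point is the tab's centre, 19 mm above the plate's underside; x runs to the leading edge, 109 mm ahead; z up. Fully home, the point is 39 mm before the slot's mouth (34 mm free between face and tab).
- case: Bystander: closed dark grey flat case, 52 x 94 x 20 mm; origin under its centre.
- pen: Bystander: marker pen, 131 mm long, 16 mm thick, lying; origin under its centre.

How it is judged:
By the outcome, as a careful person would: the job done as asked, in the order asked, and still so for the second after the job is handed in, with the robot touching nothing.
Of carrier_1, carrier_2, carrier_3 only 2 to 3 are there at a start; the rules pass over those that are not, and their reading is None.
At some moment in a run one of lid, carrier_1, carrier_2, carrier_3 may be knocked a few centimetres aside while the robot is not near it.
It also fails if it takes over 210 s, if anything falls off the work surface, if the arm or the gripper's body presses on something with over 40 N, if the wrist force passes 120 N, or if a joint passes its speed limit or range.

## Working session

There is one attempt and no reset: what is moved stays moved. The work goes in short steps, Python scripts to look and compute and a tool call to move; the robot and the scene stay as the last step left them, time stands still between calls to the robot, and variables do not carry over. Pictures are saved under pics/ and viewed, at most 18 in all, crops included, and the job is handed in when it is done.

Besides the shell and the picture viewer there is one more tool, called after "Call:" by a JSON object that holds its "api" and its "payload", one argument or row to a line. servo_tool: Moves the arm, as the interface text tells. Its arguments: {"type":"object","properties":{"motion":{"type":"array","items":{"type":"number"}},"grip":{"type":"number"}},"required":["motion"]}

```bash
mkdir -p pics; ls; cat > h.py <<'E'
import numpy as np, cv2, pickle
from cell import observe, get_image, finish_job
def snap(n,f):
    d=get_image(n); cv2.imwrite(f'pics/{f}.png',d['pixels'][:,:,::-1]); pickle.dump(d,open(f'pics/{f}.pkl','wb')); return d
def K(d): return 240/np.tan(np.radians(d['vfov'])/2)
def ray(d,u,v,z):
    r=np.array(d['orientation'])@np.array([(u-d['cx'])/K(d),(v-d['cy'])/K(d),1]); o=np.array(d['origin'])
    return o+r*(z-o[2])/r[2]
def proj(d,p):
    c=np.array(d['orientation']).T@(np.array(p)-np.array(d['origin'])); return [d['cx']+K(d)*c[0]/c[2],d['cy']+K(d)*c[1]/c[2]]
def load(f): return pickle.load(open(f'pics/{f}.pkl','rb'))
E
python3 - <<'E'
from h import *
for n in('scene','side','wrist'):
    d=snap(n,n+'0'); print(n,d['vfov'],d['cx'],d['cy'],np.round(d['origin'],3),np.round(d['orientation'],3).tolist(), [k for k in d])
s=observe(); print(s['tool_pos'],s['eef_rot'],s['t'],s['gripper_width'])
E
```

```text
pics
scene 48.87366366513436 321.7320268615884 244.10342798587115 [0.383 0.692 0.706] [[-0.911, -0.281, 0.302], [-0.412, 0.657, -0.631], [-0.021, -0.7, -0.714]] ['pixels', 'vfov', 'cx', 'cy', 'origin', 'orientation']
side 55.68351267201464 325.8852912108699 232.75187810587948 [ 0.72  -0.354  0.779] [[0.977, 0.162, -0.138], [0.212, -0.789, 0.577], [-0.015, -0.593, -0.805]] ['pixels', 'vfov', 'cx', 'cy', 'origin', 'orientation']
wrist 70.30754276141184 319.64222514972306 241.05573095007148 [0.281 0.479 0.374] [[-0.371, -0.88, -0.298], [-0.929, 0.352, 0.118], [0.001, 0.321, -0.947]] ['pixels', 'vfov', 'cx', 'cy', 'origin', 'orientation']
[0.20475166 0.51005228 0.2306043 ] [[ 9.27953376e-01 -3.72695964e-01 -5.00394219e-04]
 [-3.72696298e-01 -9.27952368e-01 -1.36817516e-03]
 [ 4.55713618e-05  1.45609783e-03 -9.99998939e-01]] 0.15 1.001120997502603
```

View pics/scene0.png

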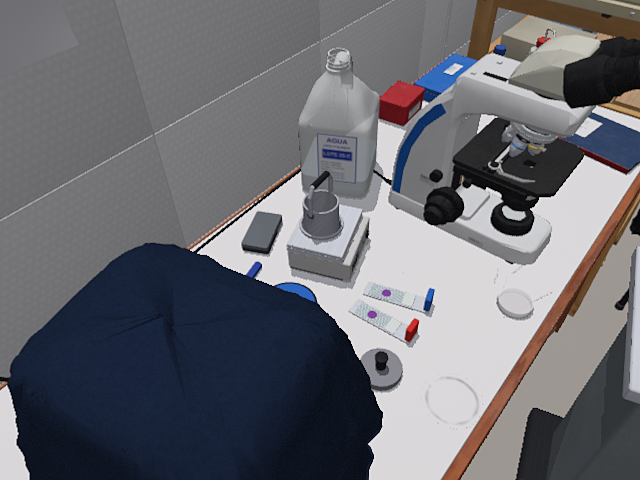

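View pics/side0.png

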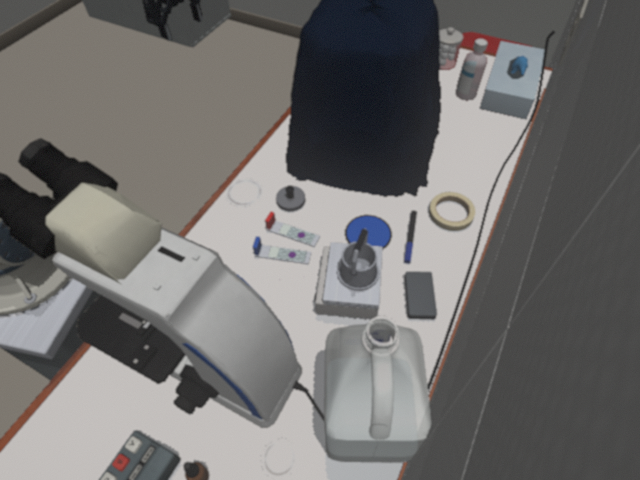

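Scene view: pot on the warmer around (322,215), blue tab (430,300), red tab (412,329), lid (381,367), case (262,231), pen (254,270), mat (295,293). Side view: mat (369,233), pot (358,265), warmer (350,280), lid (290,197), red tab (270,219), blue tab (257,243). No yellow carrier is visible. I'll enlarge both.

```bash
python3 - <<'E'
from h import *
a=cv2.imread('pics/side0.png')[165:325,225:445]; b=cv2.imread('pics/scene0.png')[160:400,220:450]
cv2.imwrite('pics/ca.png',cv2.resize(a,None,fx=3.6,fy=3.6,interpolation=cv2.INTER_CUBIC))
cv2.imwrite('pics/cb.png',cv2.resize(b,None,fx=2.5,fy=2.5,interpolation=cv2.INTER_CUBIC))
E
```

```text
(no output)
```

View pics/ca.png

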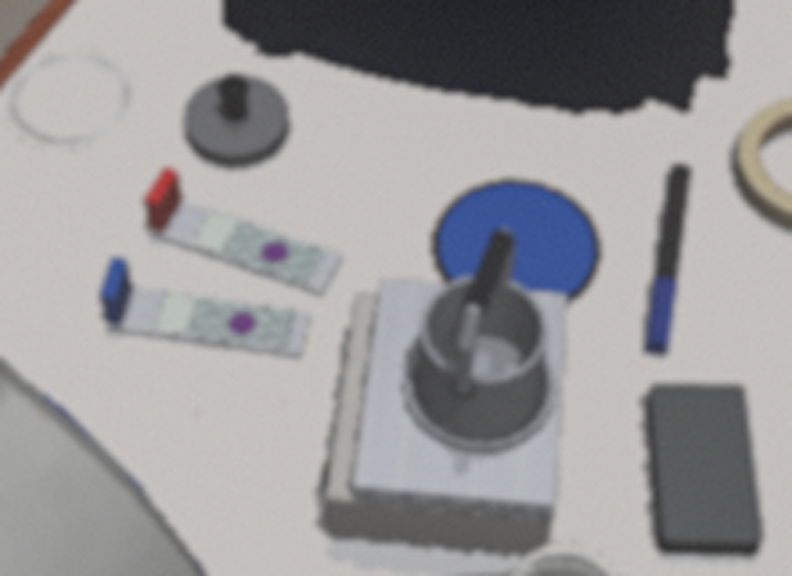

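View pics/cb.png

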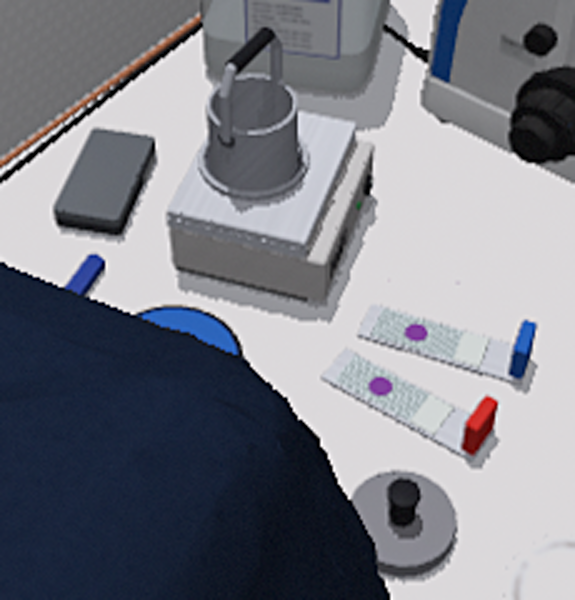

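Side crop: lid (237,115), red tab (163,200), blue tab (116,290), mat (517,243), pot rim (485,328), grip from (503,237) to (482,300), deck corners (380,280), (567,292), (548,502), (353,488). Scene crop: grip from (268,36) to (238,65), rim (252,104), lid knob (404,487), and the tabs at (480,425) and (523,350).

```bash
python3 - <<'E'
from h import *
A=load('side0');B=load('scene0')
a=lambda u,v,z:np.round(ray(A,225+u/3.6,165+v/3.6,z)[:2]*1000,0)
b=lambda u,v,z:np.round(ray(B,220+u/2.5,160+v/2.5,z)[:2]*1000,0)
print('deck side',[a(*p,.066) for p in((380,280),(567,292),(548,502),(353,488))])
print('deck scene',[b(*p,.066) for p in((278,105),(355,122),(305,250),(170,215))])
print('strip outer side at .066/.05',[ (a(*p,.066),a(*p,.05)) for p in((353,293),(327,497))])
print('strip scene',[ (b(*p,.066),b(*p,.05)) for p in((373,145),(325,265))])
print('rim',a(485,328,.121),b(252,104,.121))
print('grip',a(503,237,.166),a(482,300,.166),b(268,36,.166),b(238,65,.166))
print('lid',a(237,115,.014),a(234,82,.042),b(404,518,.014),b(404,487,.042))
print('mat',a(517,243,.003), a(436,243,.003),a(598,243,.003),b(178,310,.003))
print('red',a(163,200,.019),a(332,273,.004),b(480,425,.019),b(337,364,.004))
print('blue',a(116,290,.019),a(304,333,.004),b(523,350,.019),b(367,322,.004))
print('case',a(704,465,.02))
E
```

```text
deck side [array([613., 136.]), array([711., 148.]), array([719.,  24.]), array([625.,  12.])]
deck scene [array([683.,  21.]), array([624.,  16.]), array([608., 146.]), array([705., 153.])]
strip outer side at .066/.05 [(array([600., 125.]), array([598., 136.])), (array([614.,   5.]), array([611.,  13.]))]
strip scene [(array([603.,  34.]), array([609.,  17.])), (array([591., 153.]), array([596., 140.]))]
rim [676.  81.] [673.  84.]
grip [679. 103.] [675.  66.] [669.  65.] [675. 100.]
lid [492. 276.] [492. 278.] [488. 279.] [491. 276.]
mat [676. 221.] [630. 212.] [723. 231.] [689. 180.]
red [468. 199.] [575. 178.] [467. 200.] [570. 180.]
blue [460. 131.] [569. 134.] [459. 132.] [565. 139.]
case [796.  86.]
```

Call:
{"api": "servo_tool", "payload": {
  "motion": [0, 0, -4.6, 0, 0, 0, -4.6, 0, 0, 0, -4.6, 0, 0, 0, -4.6, 0.14, 0, 0, -4.6, 0.14]
}}

```text
t: 0.65
tool_pos: [0.2048, 0.5096, 0.4633]
eef_rot: [[0.785, -0.619, 0.0], [-0.619, -0.785, 0.0], [-0.0, -0.0, -1.0]]
force: [0.2, 2.3, 0.9]
gripper_width: 0.998
grip_force: 0.0
```

Call:
{"api": "servo_tool", "payload": {
  "motion": [0, 0, 0, 0.149, 0, 0, 0, 0.149, 0, 0, 0, 0.149, 0, 0, 0, 0.149, 0, 0, 0, 0.149]
}}

```text
t: 1.15
tool_pos: [0.2048, 0.5105, 0.4609]
eef_rot: [[0.157, -0.988, -0.0], [-0.988, -0.157, -0.001], [0.001, 0.0, -1.0]]
force: [0.1, -0.3, -0.7]
gripper_width: 0.999
grip_force: 0.0
```

Call:
{"api": "servo_tool", "payload": {
  "motion": [0, 0, 0, 0.15, 0, 0, 0, 0.149, 0, 0, 0, 0, 0, 0, 0, 0]
}}

```text
t: 1.55
tool_pos: [0.2049, 0.5104, 0.4611]
eef_rot: [[-0.131, -0.991, -0.0], [-0.991, 0.131, -0.0], [0.0, 0.0, -1.0]]
force: [0.1, 0.6, -0.8]
gripper_width: 1.003
grip_force: 0.0
```

```bash
cat >> h.py <<'E'
def go(x,y,z,psi):
    "print tool-frame shift (cm) and turn (rad) to target; psi=deg of tool x in world"
    s=observe();R=np.array(s['eef_rot']);p=np.array(s['tool_pos'])
    c=np.degrees(np.arctan2(R[1,0],R[0,0])); d=R.T@(np.array([x,y,z])-p)*100
    print('t %.1f at'%s['t'],np.round(p*1000,1),'psi %.1f'%c,'| d cm',np.round(d,2),'turn',round(np.radians((c-psi+180)%360-180),3),'j',np.round(s['joint_pos'],2),'F',np.round(s['force'],1),'w %.3f'%s['gripper_width'], 'gf %.1f'%s['grip_force'])
E
python3 - <<'E'
from h import *
go(.676,.083,.46,-97.8)
A=load('side0')
a=lambda u,v,z:np.round(ray(A,225+u/3.6,165+v/3.6,z)[:2]*1000,0)
print('cover edge',a(240,35,0),a(400,80,0),a(560,108,0),a(690,105,0))
E
```

```text
t 1.6 at [204.9 510.4 461.1] psi -97.5 | d cm [ 36.23 -52.29   0.12] turn 0.005 j [ 1.47  0.34  0.81 -0.   -2.05 -1.6 ] F [ 0.1  0.6 -0.8] w 1.003 gf 0.0
cover edge [473. 354.] [583. 336.] [686. 333.] [766. 352.]
```

Call:
{"api": "servo_tool", "payload": {
  "motion": [2.4, -3.4, 0, 0, 2.4, -3.4, 0, 0, 2.4, -3.4, 0, 0, 2.4, -3.4, 0, 0, 2.4, -3.4, 0, 0]
}}

```text
t: 2.05
tool_pos: [0.3581, 0.3672, 0.4614]
eef_rot: [[-0.13, -0.991, 0.0], [-0.991, 0.13, 0.0], [-0.0, -0.0, -1.0]]
force: [0.7, 0.2, -0.3]
gripper_width: 0.998
grip_force: 0.0
```

Call:
{"api": "servo_tool", "payload": {
  "motion": [2.4, -3.5, 0, 0, 2.4, -3.5, 0, 0, 2.4, -3.5, 0, 0, 2.4, -3.5, 0, 0, 2.4, -3.5, 0, 0]
}}

```text
t: 2.55
tool_pos: [0.5154, 0.2247, 0.4614]
eef_rot: [[-0.131, -0.991, 0.0], [-0.991, 0.131, 0.0], [-0.0, -0.0, -1.0]]
force: [0.9, 0.4, 0.7]
gripper_width: 0.996
grip_force: 0.0
```

```bash
python3 - <<'E'
from h import *
go(.676,.083,.46,-97.8)
E
```

```text
t 2.5 at [515.4 224.7 461.4] psi -97.5 | d cm [ 11.95 -17.77   0.14] turn 0.005 j [ 0.69  0.37  0.86 -0.   -2.06 -0.82] F [0.9 0.4 0.7] w 0.996 gf 0.0
```

Call:
{"api": "servo_tool", "payload": {
  "motion": [2.9, -4.4, 0, 0, 2.9, -4.4, 0, 0, 2.9, -4.4, 0, 0, 2.9, -4.4, 0, 0, 0, 0, 0, 0]
}}

```text
t: 3.05
tool_pos: [0.6524, 0.0973, 0.4408]
eef_rot: [[-0.135, -0.991, -0.015], [-0.991, 0.135, -0.007], [0.009, 0.014, -1.0]]
force: [1.3, 2.7, -3.0]
gripper_width: 1.0
grip_force: 0.0
```

```bash
python3 - <<'E'
from h import *
go(.676,.083,.24,-97.8)
d=snap('wrist','w1'); print(np.round(d['origin'],3),np.round(proj(d,[.675,.083,.166]),0),np.round(proj(d,[.675,.083,.121]),0),np.round(proj(d,[.617,.077,.05]),0))
E
```

```text
t 3.0 at [652.4  97.3 440.8] psi -97.8 | d cm [ 0.91 -2.82 20.05] turn 0.001 j [ 0.38  0.74  1.49  0.   -2.33 -0.52] F [ 1.3  2.7 -3. ] w 1.000 gf 0.0
[0.643 0.016 0.585] [296. 189.] [298. 184.] [337. 168.]
```

View pics/w1.png

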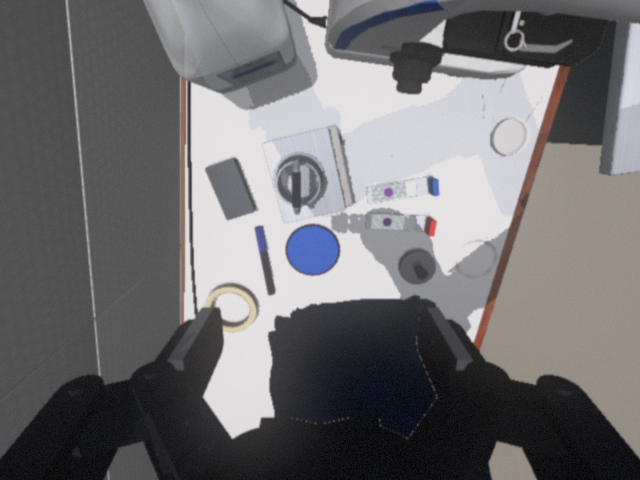

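Wrist view: the grip is at (297,190), as projected. The blue and red carriers are there (433,186; 430,226), with the lid at (416,265), and there's no yellow carrier.

Call:
{"api": "servo_tool", "payload": {
  "motion": [0, 0, 4.5, 0, 0, 0, 4.5, 0, 0.4, -1.4, 4.5, 0, 0.5, -1.4, 4.5, 0, 0, 0, 0, 0]
}}

```text
t: 3.6
tool_pos: [0.6804, 0.0905, 0.3071]
eef_rot: [[-0.132, -0.991, -0.006], [-0.991, 0.132, -0.002], [0.002, 0.006, -1.0]]
force: [-0.1, 1.1, -1.6]
gripper_width: 1.001
grip_force: 0.0
```

```bash
python3 - <<'E'
from h import *
go(.675,.083,.147,-97.8)
d=snap('wrist','w2'); print(np.round(proj(d,[.675,.083,.166]),0))
g=cv2.cvtColor(d['pixels'],cv2.COLOR_RGB2GRAY)
cv2.imwrite('pics/w2c.png',cv2.imread('pics/w2.png'))
E
```

```text
t 3.6 at [680.4  90.5 307.1] psi -97.6 | d cm [ 0.77  0.34 16.02] turn 0.004 j [ 0.36  0.56  0.77 -0.   -1.78 -0.49] F [-0.1  1.1 -1.6] w 1.001 gf 0.0
[323. 218.]
```

View pics/w2.png

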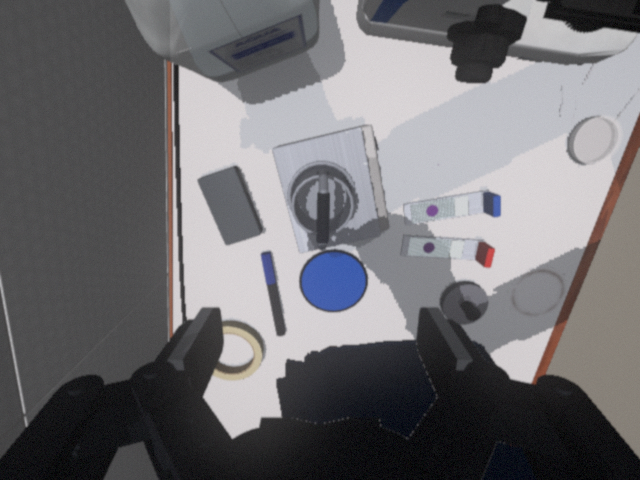

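The grip runs from (323,195) to (323,242), centred on the projection at (323,218), so I'm descending onto it.

Call:
{"api": "servo_tool", "payload": {
  "motion": [0.4, 0.2, 4, 0, 0.4, 0.15, 4, 0, 0, 0, 4, 0, 0, 0, 4, 0, 0, 0, 0, 0]
}}

```text
t: 4.15
tool_pos: [0.6792, 0.0843, 0.1534]
eef_rot: [[-0.133, -0.991, 0.005], [-0.991, 0.133, 0.001], [-0.001, -0.004, -1.0]]
force: [-0.1, 0.3, -1.4]
gripper_width: 1.0
grip_force: 0.0
```

```bash
python3 - <<'E'
from h import *
go(.675,.083,.147,-97.8)
E
```

```text
t 4.2 at [679.2  84.3 153.4] psi -97.6 | d cm [0.18 0.4  0.64] turn 0.003 j [ 0.35  0.55  0.36  0.   -1.37 -0.48] F [-0.1  0.3 -1.4] w 1.000 gf 0.0
```

Call:
{"api": "servo_tool", "payload": {
  "motion": [0, 0, 0, 0, 0, 0, 0, 0]
}}

```text
t: 4.35
tool_pos: [0.6831, 0.084, 0.1606]
eef_rot: [[-0.133, -0.991, 0.018], [-0.991, 0.133, 0.002], [-0.005, -0.017, -1.0]]
force: [-0.8, -1.6, 0.6]
gripper_width: 0.999
grip_force: 0.0
```

```bash
python3 - <<'E'
from h import *
go(.675,.083,.147,-97.8)
E
```

```text
t 4.3 at [683.1  84.  160.6] psi -97.7 | d cm [0.22 0.81 1.35] turn 0.002 j [ 0.35  0.54  0.36  0.   -1.37 -0.49] F [-0.8 -1.6  0.6] w 0.999 gf 0.0
```

Call:
{"api": "servo_tool", "payload": {
  "motion": [0, 0, 0, 0, 0, 0, 0, 0, 0, 0, 0, 0, 0, 0, 0, 0]
}}

```text
t: 4.75
tool_pos: [0.6804, 0.0833, 0.1556]
eef_rot: [[-0.135, -0.991, 0.009], [-0.991, 0.135, 0.001], [-0.002, -0.009, -1.0]]
force: [-0.2, -0.1, -0.0]
gripper_width: 1.002
grip_force: 0.0
```

```bash
python3 - <<'E'
from h import *
go(.675,.083,.147,-97.8)
E
```

```text
t 4.8 at [680.4  83.3 155.6] psi -97.7 | d cm [0.11 0.54 0.85] turn 0.001 j [ 0.35  0.55  0.36  0.   -1.37 -0.49] F [-0.2 -0.1 -0. ] w 1.002 gf 0.0
```

Call:
{"api": "servo_tool", "payload": {
  "motion": [0.1, 0.25, 0.5, 0, 0, 0.25, 0.4, 0, 0, 0, 0, 0, 0, 0, 0, 0, 0, 0, 0, 0]
}}

```text
t: 5.25
tool_pos: [0.6753, 0.083, 0.1463]
eef_rot: [[-0.134, -0.991, 0.009], [-0.991, 0.135, 0.001], [-0.002, -0.009, -1.0]]
force: [-0.3, -0.7, 0.0]
gripper_width: 1.002
grip_force: 0.0
```

```bash
python3 - <<'E'
from h import *
go(.675,.083,.147,-97.8)
E
```

```text
t 5.2 at [675.3  83.  146.3] psi -97.7 | d cm [ 0.    0.03 -0.07] turn 0.001 j [ 0.35  0.54  0.32  0.   -1.34 -0.49] F [-0.3 -0.7  0. ] w 1.002 gf 0.0
```

Position and height are right, so I'm closing on the handle.

Call:
{"api": "servo_tool", "payload": {
  "motion": [0, 0, 0, 0, 0, 0, 0, 0, 0, 0, 0, 0, 0, 0, 0, 0, 0, 0, 0, 0],
  "grip": 1
}}

```text
t: 5.75
tool_pos: [0.6753, 0.083, 0.1462]
eef_rot: [[-0.135, -0.991, 0.009], [-0.991, 0.135, 0.001], [-0.002, -0.009, -1.0]]
force: [-0.1, 0.3, -0.7]
gripper_width: 0.141
grip_force: 0.8
```

Call:
{"api": "servo_tool", "payload": {
  "motion": [0, 0, 0, 0, 0, 0, 0, 0, 0, 0, 0, 0, 0, 0, 0, 0, 0, 0, 0, 0]
}}

```text
t: 6.25
tool_pos: [0.6754, 0.083, 0.1463]
eef_rot: [[-0.135, -0.991, 0.009], [-0.991, 0.135, 0.001], [-0.002, -0.009, -1.0]]
force: [0.8, 1.1, -0.2]
gripper_width: 0.103
grip_force: 58.5
```

Call:
{"api": "servo_tool", "payload": {
  "motion": [0, 0, -0.5, 0, 0, 0, -0.8, 0, 0, 0, -1, 0, 0, 0, -1, 0, 0, 0, -0.7, 0]
}}

```text
t: 6.75
tool_pos: [0.6753, 0.083, 0.1879]
eef_rot: [[-0.134, -0.991, 0.011], [-0.991, 0.135, 0.001], [-0.003, -0.011, -1.0]]
force: [0.7, 0.1, -2.2]
gripper_width: 0.107
grip_force: 58.4
```

```bash
python3 - <<'E'
from h import *
go(.676,.221,.190,-97.8)
E
```

```text
t 6.8 at [675.3  83.  187.9] psi -97.7 | d cm [-13.68   1.79  -0.19] turn 0.001 j [ 0.35  0.52  0.4   0.   -1.44 -0.49] F [ 0.7  0.1 -2.2] w 0.107 gf 58.4
```

Call:
{"api": "servo_tool", "payload": {
  "motion": [-0.7, 0.1, 0, 0, -1.4, 0.2, 0, 0, -1.8, 0.3, 0, 0, -1.8, 0.3, 0, 0, -1.8, 0.3, 0, 0]
}}

```text
t: 7.25
tool_pos: [0.6727, 0.1611, 0.1857]
eef_rot: [[-0.134, -0.991, 0.008], [-0.991, 0.134, 0.001], [-0.002, -0.008, -1.0]]
force: [-0.2, -0.5, -2.8]
gripper_width: 0.105
grip_force: 58.5
```

Call:
{"api": "servo_tool", "payload": {
  "motion": [-1.8, 0.3, 0, 0, -1.8, 0.3, 0, 0, -1.5, 0.2, 0, 0, -0.8, 0.1, 0, 0, 0, 0, 0, 0]
}}

```text
t: 7.75
tool_pos: [0.672, 0.2198, 0.1859]
eef_rot: [[-0.133, -0.991, 0.009], [-0.991, 0.133, 0.001], [-0.002, -0.009, -1.0]]
force: [0.0, -0.5, -1.8]
gripper_width: 0.102
grip_force: 58.5
```

Call:
{"api": "servo_tool", "payload": {
  "motion": [0, 0, 1, 0, 0, 0, 2, 0, 0, 0, 2, 0, 0, 0, 2, 0, 0, 0, 0, 0]
}}

```text
t: 8.25
tool_pos: [0.6707, 0.2168, 0.112]
eef_rot: [[-0.136, -0.991, 0.002], [-0.991, 0.136, -0.002], [0.001, -0.002, -1.0]]
force: [-0.7, -0.4, -2.3]
gripper_width: 0.101
grip_force: 58.4
```

Call:
{"api": "servo_tool", "payload": {
  "motion": [0, 0, 0, 0, 0, 0, 0, 0, 0, 0, 0, 0]
}}

```text
t: 8.55
tool_pos: [0.6735, 0.2187, 0.1179]
eef_rot: [[-0.135, -0.991, 0.011], [-0.991, 0.135, 0.002], [-0.004, -0.011, -1.0]]
force: [0.3, -0.2, -1.3]
gripper_width: 0.109
grip_force: 58.4
```

```bash
python3 - <<'E'
from h import *
go(.676,.221,.0835,-97.8)
d=snap('side','s2')
a=d['pixels'][165:325,225:445,::-1]
cv2.imwrite('pics/s2c.png',cv2.resize(a,None,fx=3.6,fy=3.6,interpolation=cv2.INTER_CUBIC))
E
```

```text
t 8.6 at [673.5 218.7 117.9] psi -97.7 | d cm [-0.25 -0.18  3.44] turn 0.001 j [ 0.54  0.61  0.37  0.   -1.32 -0.67] F [ 0.3 -0.2 -1.3] w 0.109 gf 58.4
```

View pics/s2c.png

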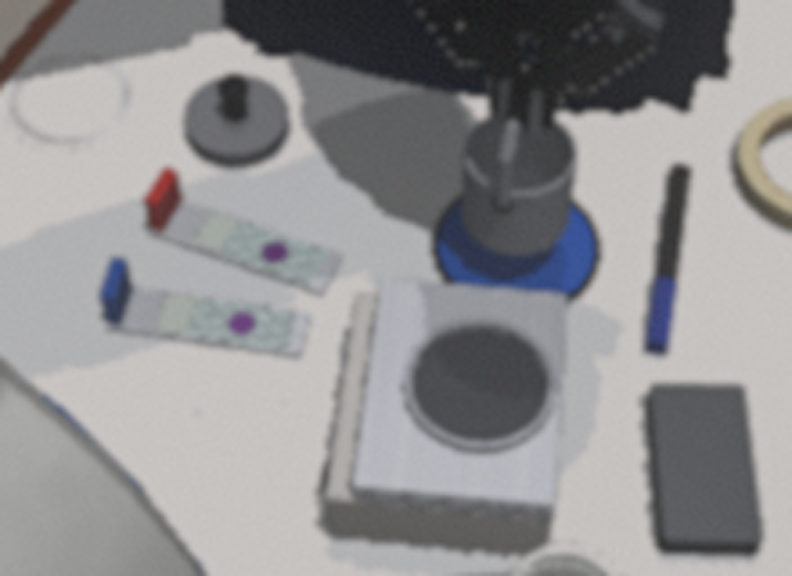

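The pot hangs upright over the mat at (518,190), the empty pocket is at (480,383), and the carriers and lid haven't moved. I'm lowering it.

Call:
{"api": "servo_tool", "payload": {
  "motion": [-0.2, 0, 1, 0, 0, -0.1, 1, 0, 0, 0, 0.8, 0, 0, 0, 0.3, 0, 0, 0, 0, 0]
}}

```text
t: 9.1
tool_pos: [0.674, 0.2203, 0.0844]
eef_rot: [[-0.135, -0.991, 0.008], [-0.991, 0.135, 0.0], [-0.001, -0.008, -1.0]]
force: [-0.2, 0.1, -1.4]
gripper_width: 0.105
grip_force: 58.6
```

Call:
{"api": "servo_tool", "payload": {
  "motion": [0, 0, 0.1, 0, 0, 0, 0.1, 0, 0, 0, 0, 0, 0, 0, 0, 0]
}}

```text
t: 9.5
tool_pos: [0.6744, 0.2205, 0.0835]
eef_rot: [[-0.135, -0.991, 0.009], [-0.991, 0.135, 0.001], [-0.002, -0.009, -1.0]]
force: [-0.0, 0.6, -1.7]
gripper_width: 0.107
grip_force: 58.6
```

```bash
python3 - <<'E'
from h import *
go(.676,.221,.0835,-97.8)
A=load('s2')
print(np.round(ray(A,225+480/3.6,165+382/3.6,.070)*1000))
E
```

```text
t 9.5 at [674.4 220.5  83.5] psi -97.7 | d cm [-0.07 -0.15  0.  ] turn 0.001 j [ 0.54  0.63  0.32  0.   -1.25 -0.67] F [-0.   0.6 -1.7] w 0.107 gf 58.6
[676.  82.  70.]
```

Not touching yet, or only barely, so I'll lower by small steps.

Call:
{"api": "servo_tool", "payload": {
  "motion": [0, 0, 0.1, 0, 0, 0, 0.1, 0, 0, 0, 0, 0]
}}

```text
t: 9.8
tool_pos: [0.6751, 0.2205, 0.0831]
eef_rot: [[-0.134, -0.991, 0.012], [-0.991, 0.134, 0.001], [-0.003, -0.011, -1.0]]
force: [-1.0, 0.1, 3.9]
gripper_width: 0.105
grip_force: 59.4
```

Call:
{"api": "servo_tool", "payload": {
  "motion": [0, 0, 0.1, 0, 0, 0, 0.1, 0, 0, 0, 0, 0]
}}

```text
t: 10.1
tool_pos: [0.6755, 0.2206, 0.0831]
eef_rot: [[-0.134, -0.991, 0.014], [-0.991, 0.134, 0.002], [-0.003, -0.013, -1.0]]
force: [-3.4, -1.6, 13.2]
gripper_width: 0.103
grip_force: 60.0
```

Contact made. I'll back off the push slightly and open.

Call:
{"api": "servo_tool", "payload": {
  "motion": [0, 0, -0.25, 0, 0, 0, 0, 0]
}}

```text
t: 10.3
tool_pos: [0.6751, 0.2207, 0.0831]
eef_rot: [[-0.134, -0.991, 0.011], [-0.991, 0.134, 0.002], [-0.003, -0.011, -1.0]]
force: [-0.9, -0.2, 7.2]
gripper_width: 0.102
grip_force: 59.3
```

Call:
{"api": "servo_tool", "payload": {
  "motion": [0, 0, 0, 0, 0, 0, 0, 0, 0, 0, 0, 0, 0, 0, 0, 0, 0, 0, 0, 0],
  "grip": -1
}}

```text
t: 10.8
tool_pos: [0.6743, 0.2205, 0.0815]
eef_rot: [[-0.135, -0.991, 0.009], [-0.991, 0.135, 0.001], [-0.002, -0.008, -1.0]]
force: [0.2, 0.1, -0.4]
gripper_width: 0.938
grip_force: 0.0
```

Call:
{"api": "servo_tool", "payload": {
  "motion": [0, 0, 0, 0, 0, 0, 0, 0, 0, 0, -2, 0, 0, 0, -4, 0, 0, 0, -4, 0]
}}

```text
t: 11.3
tool_pos: [0.6729, 0.2201, 0.1824]
eef_rot: [[-0.134, -0.991, 0.007], [-0.991, 0.134, -0.0], [-0.001, -0.007, -1.0]]
force: [-0.1, 1.3, 0.6]
gripper_width: 1.006
grip_force: 0.0
```

Call:
{"api": "servo_tool", "payload": {
  "motion": [0, 0, -4, 0, 0, 0, -4, 0, 0, 0, -3, 0, 0, 0, 0, 0, 0, 0, 0, 0]
}}

```text
t: 11.8
tool_pos: [0.6726, 0.2206, 0.2924]
eef_rot: [[-0.134, -0.991, 0.01], [-0.991, 0.135, 0.002], [-0.004, -0.01, -1.0]]
force: [-0.2, -0.5, -0.4]
gripper_width: 0.999
grip_force: 0.0
```

```bash
python3 - <<'E'
from h import *
go(.5,.15,.26,0)
go(.5,.15,.26,180)
E
```

```text
t 11.8 at [672.6 220.6 292.4] psi -97.7 | d cm [ 9.33 16.19  3.05] turn -1.706 j [ 0.54  0.6   0.79  0.   -1.75 -0.67] F [-0.2 -0.5 -0.4] w 0.999 gf 0.0
t 11.8 at [672.6 220.6 292.4] psi -97.7 | d cm [ 9.33 16.19  3.05] turn 1.436 j [ 0.54  0.6   0.79  0.   -1.75 -0.67] F [-0.2 -0.5 -0.4] w 0.999 gf 0.0
```

Call:
{"api": "servo_tool", "payload": {
  "motion": [2.3, 3.9, 0, 0, 2.3, 3.9, 0, 0, 2.3, 3.9, 0, 0, 2.3, 3.9, 0, 0, 2.3, 3.9, 0, 0.1]
}}

```text
t: 12.3
tool_pos: [0.4613, 0.1314, 0.2881]
eef_rot: [[-0.234, -0.972, 0.007], [-0.972, 0.234, -0.0], [-0.001, -0.006, -1.0]]
force: [-0.2, -0.8, 0.1]
gripper_width: 1.001
grip_force: 0.0
```

Call:
{"api": "servo_tool", "payload": {
  "motion": [0, 0, 1, 0.14, 0, 0, 1, 0.14, 0, 0, 1, 0.14, 0, 0, 1, 0.14, 0, 0, 1, 0.14]
}}

```text
t: 12.8
tool_pos: [0.4633, 0.1322, 0.238]
eef_rot: [[-0.808, -0.589, 0.007], [-0.589, 0.808, -0.0], [-0.005, -0.004, -1.0]]
force: [-0.5, -0.2, -0.1]
gripper_width: 1.002
grip_force: 0.0
```

Call:
{"api": "servo_tool", "payload": {
  "motion": [0, 0, 1, 0.14, 0, 0, 0, 0.14, 0, 0, 0, 0.14, 0, 0, 0, 0.14, 0, 0, 0, 0.04]
}}

```text
t: 13.3
tool_pos: [0.4634, 0.1322, 0.2283]
eef_rot: [[-0.999, -0.031, 0.006], [-0.031, 1.0, -0.0], [-0.006, -0.0, -1.0]]
force: [-0.0, -0.3, -0.7]
gripper_width: 1.002
grip_force: 0.0
```

Call:
{"api": "servo_tool", "payload": {
  "motion": [0, 0, 0, 0, 0, 0, 0, 0, 0, 0, 0, 0]
}}

```text
t: 13.6
tool_pos: [0.464, 0.1325, 0.2294]
eef_rot: [[-0.999, -0.037, 0.008], [-0.037, 0.999, 0.001], [-0.008, 0.0, -1.0]]
force: [0.6, -0.0, -0.0]
gripper_width: 0.999
grip_force: 0.0
```

```bash
python3 - <<'E'
from h import *
go(.4595,.1315,.008,182.7)
d=snap('wrist','w3')
for p in ([.4595,.1315,.019],[.567,.1365,.004],[.4675,.1995,.019],[.572,.179,.004],[.6206,.0371,.05],[.613,.1167,.05]): print(np.round(proj(d,p),0))
E
```

```text
t 13.6 at [464.  132.5 229.4] psi -177.9 | d cm [ 0.64 -0.09 22.13] turn -0.01 j [ 0.61  0.12 -0.07  0.   -1.38 -2.14] F [ 0.6 -0.  -0. ] w 0.999 gf 0.0
[319. 202.]
[319. 288.]
[382. 212.]
[355. 293.]
[229. 347.]
[300. 343.]
```

View pics/w3.png

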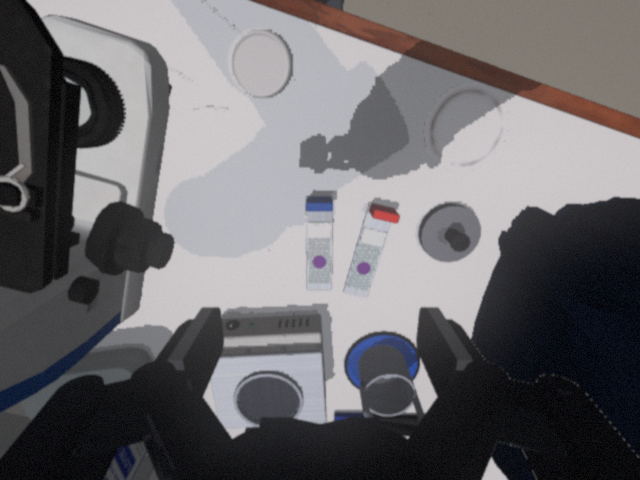

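The wrist view confirms the measurements: blue tab at (319,203), its leading edge at (319,289), red tab at (384,213), the pot standing on the mat, and the front slots near v≈345.

Call:
{"api": "servo_tool", "payload": {
  "motion": [0.3, -0.1, 4.8, -0.01, 0.3, 0, 4.8, 0, 0, 0, 4.8, 0, 0, 0, 4, 0, 0, 0, 1, 0]
}}

```text
t: 14.15
tool_pos: [0.4571, 0.1299, 0.0318]
eef_rot: [[-0.999, -0.045, 0.002], [-0.045, 0.999, -0.003], [-0.002, -0.003, -1.0]]
force: [0.2, -1.2, 0.3]
gripper_width: 1.001
grip_force: 0.0
```

Call:
{"api": "servo_tool", "payload": {
  "motion": [0, 0, 0, 0, 0, 0, 0, 0, 0, 0, 0, 0, 0, 0, 0, 0, 0, 0, 0, 0]
}}

```text
t: 14.65
tool_pos: [0.4607, 0.132, 0.0368]
eef_rot: [[-0.999, -0.046, 0.011], [-0.046, 0.999, 0.002], [-0.011, 0.002, -1.0]]
force: [0.2, -0.3, 0.2]
gripper_width: 1.0
grip_force: 0.0
```

```bash
python3 - <<'E'
from h import *
go(.4595,.1315,.008,182.7)
E
```

```text
t 14.7 at [460.7 132.   36.8] psi -177.4 | d cm [ 0.15 -0.05  2.88] turn -0.001 j [ 0.61  0.27 -0.41  0.01 -0.88 -2.14] F [ 0.2 -0.3  0.2] w 1.000 gf 0.0
```

Call:
{"api": "servo_tool", "payload": {
  "motion": [0.1, 0, 1.2, 0, 0, 0, 1, 0, 0, 0, 0.6, 0, 0, 0, 0, 0, 0, 0, 0, 0]
}}

```text
t: 15.15
tool_pos: [0.4595, 0.1316, 0.0078]
eef_rot: [[-0.999, -0.046, 0.009], [-0.046, 0.999, 0.001], [-0.009, 0.0, -1.0]]
force: [-1.0, -0.1, -0.7]
gripper_width: 1.001
grip_force: 0.1
```

Call:
{"api": "servo_tool", "payload": {
  "motion": [0, 0, 0, 0, 0, 0, 0, 0, 0, 0, 0, 0, 0, 0, 0, 0, 0, 0, 0, 0],
  "grip": 1
}}

```text
t: 15.65
tool_pos: [0.4597, 0.1317, 0.0082]
eef_rot: [[-0.999, -0.046, 0.01], [-0.046, 0.999, 0.001], [-0.01, 0.001, -1.0]]
force: [-0.5, 0.8, 3.4]
gripper_width: 0.313
grip_force: 59.3
```

Call:
{"api": "servo_tool", "payload": {
  "motion": [0, 0, 0, 0, 0, 0, 0, 0, 0, 0, 0, 0, 0, 0, 0, 0, 0, 0, 0, 0]
}}

```text
t: 16.15
tool_pos: [0.4597, 0.1317, 0.0082]
eef_rot: [[-0.999, -0.046, 0.01], [-0.046, 0.999, 0.001], [-0.01, 0.001, -1.0]]
force: [-1.4, 0.5, 5.9]
gripper_width: 0.312
grip_force: 59.4
```

```bash
python3 - <<'E'
from h import *
go(.4595,.1315,.008,182.7)
E
```

```text
t 16.1 at [459.7 131.7   8.2] psi -177.4 | d cm [ 0.02 -0.02  0.02] turn -0.001 j [ 0.61  0.31 -0.45  0.01 -0.81 -2.14] F [-1.4  0.5  5.9] w 0.312 gf 59.4
```

Call:
{"api": "servo_tool", "payload": {
  "motion": [0, 0, -1, 0, 0, 0, -2, 0, 0, 0, -2.5, 0, 0, 0, -2.5, 0, 0, 0, -1, 0]
}}

```text
t: 16.65
tool_pos: [0.4596, 0.132, 0.1003]
eef_rot: [[-0.999, -0.046, 0.012], [-0.046, 0.999, 0.003], [-0.013, 0.002, -1.0]]
force: [1.4, 0.9, 0.3]
gripper_width: 0.309
grip_force: 59.0
```

Call:
{"api": "servo_tool", "payload": {
  "motion": [0, 0, 0, 0, 0, 0, 0, 0, 0, 0, 0, 0]
}}

```text
t: 16.95
tool_pos: [0.4576, 0.131, 0.0964]
eef_rot: [[-0.999, -0.046, 0.007], [-0.046, 0.999, -0.0], [-0.007, -0.0, -1.0]]
force: [0.3, -0.2, -1.4]
gripper_width: 0.315
grip_force: 59.0
```

```bash
python3 - <<'E'
from h import *
go(.4873,.0237,.08,185.8)
E
```

```text
t 16.9 at [457.6 131.   96.4] psi -177.4 | d cm [ -2.47 -10.86   1.66] turn -0.056 j [ 0.61  0.19 -0.33  0.   -1.04 -2.14] F [ 0.3 -0.2 -1.4] w 0.315 gf 59.0
```

Call:
{"api": "servo_tool", "payload": {
  "motion": [0, -1.5, 0, 0, 0, -2.5, 0, 0, 0, -2.5, 0, 0, 0, -2.5, 0, -0.02, -0.8, -1.8, 0, -0.036]
}}

```text
t: 17.45
tool_pos: [0.4705, 0.0219, 0.097]
eef_rot: [[-0.995, -0.102, 0.007], [-0.102, 0.995, 0.0], [-0.007, -0.0, -1.0]]
force: [0.7, 0.1, -1.4]
gripper_width: 0.312
grip_force: 59.0
```

Call:
{"api": "servo_tool", "payload": {
  "motion": [-0.8, 0, 0.6, 0, -0.8, 0, 0.6, 0, 0, 0, 0.4, 0, 0, 0, 0, 0, 0, 0, 0, 0]
}}

```text
t: 17.95
tool_pos: [0.4875, 0.0262, 0.0817]
eef_rot: [[-0.995, -0.102, 0.008], [-0.102, 0.995, 0.001], [-0.008, -0.0, -1.0]]
force: [-0.5, -1.0, 0.3]
gripper_width: 0.309
grip_force: 59.1
```

Call:
{"api": "servo_tool", "payload": {
  "motion": [0, 0, 0, 0, 0, 0, 0, 0, 0, 0, 0, 0]
}}

```text
t: 18.25
tool_pos: [0.4879, 0.0259, 0.0822]
eef_rot: [[-0.995, -0.102, 0.01], [-0.102, 0.995, 0.001], [-0.01, 0.0, -1.0]]
force: [-1.1, -0.0, -0.7]
gripper_width: 0.318
grip_force: 59.1
```

```bash
python3 - <<'E'
from h import *
go(.4873,.0237,.08,185.8)
d=snap('wrist','w4'); e=snap('scene','c4')
x=np.array([.995,.1,0]);y=np.array([-.1,.995,0]);s1=np.array([.6206,.0371,.05])
for p in (s1-.017*y,s1+.017*y,s1+.04*y,s1+.08*y): print(np.round(proj(d,p),0),np.round(proj(e,p),0))
a=cv2.resize(d['pixels'][230:480,150:490,::-1],(400,294),interpolation=cv2.INTER_CUBIC); 
a=cv2.resize(d['pixels'][220:480,150:490,::-1],None,fx=2,fy=2,interpolation=cv2.INTER_CUBIC)
cv2.imwrite('pics/w4c.png',a)
b=cv2.resize(e['pixels'][220:340,290:450,::-1],None,fx=5,fy=5,interpolation=cv2.INTER_CUBIC)
cv2.imwrite('pics/c4c.png',b)
E
```

```text
t 18.2 at [487.9  25.9  82.2] psi -174.2 | d cm [ 0.08 -0.22  0.22] turn 0.001 j [ 0.38  0.23 -0.32  0.   -1.01 -1.85] F [-1.1 -0.  -0.7] w 0.318 gf 59.1
[291. 454.] [362. 217.]
[340. 454.] [356. 229.]
[373. 454.] [353. 238.]
[431. 454.] [346. 254.]
```

View pics/w4c.png

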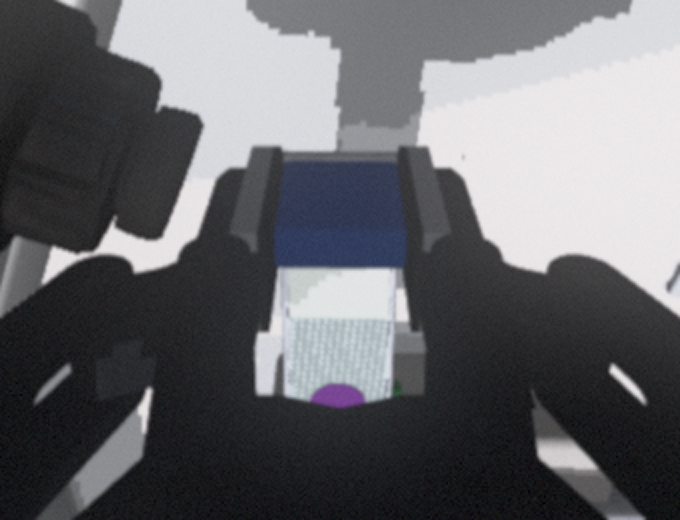

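View pics/c4c.png

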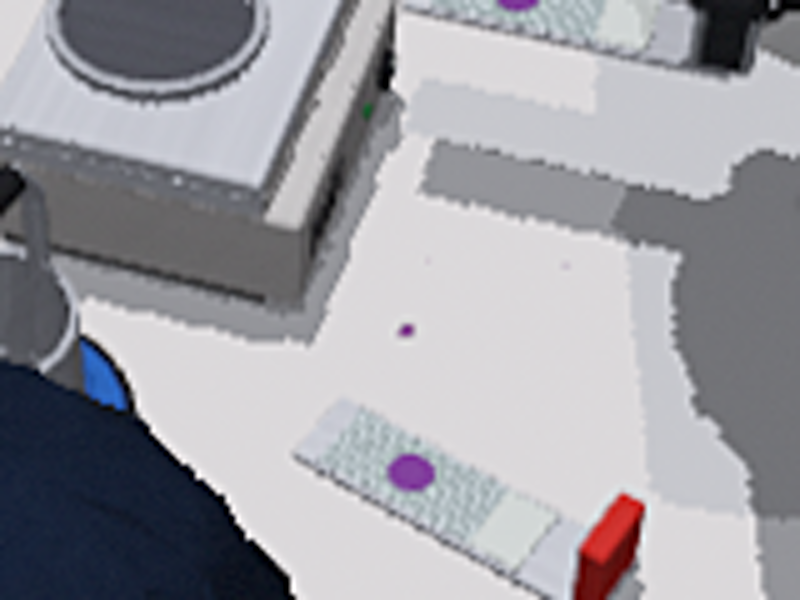

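The carrier is held squarely, with its plate centred between the fingers. Both side views show the sill strip. I'll cross-check the warmer's lateral position using the empty pocket in w3.

```bash
python3 - <<'E'
from h import *
d=load('w3'); g=cv2.cvtColor(d['pixels'],cv2.COLOR_RGB2GRAY).astype(int)
for z in(.066,):
  p=np.array([.6755,.0823,z]); ya=np.array([-.1045,.9945,0])
  print(np.round([proj(d,p),proj(d,p-.035*ya),proj(d,p+.035*ya)],1))
for v in (390,395,400): print(v,g[v,225:312].tolist())
print('box',[np.round(proj(d,q),1) for q in ([.6108,.1397,.066],[.6240,.0144,.066],[.6108-.014,.1397-.0015,.05],[.624-.014,.0144-.0015,.05])])
for v in (335,345,355): print(v,g[v,312:340].tolist())
e=load('c4'); print('scene ring',np.round(proj(e,[.6755,.0823,.066]),1))
E
```

```text
[[267.8 397.8]
 [237.1 399.4]
 [298.7 396.1]]
390 [184, 182, 183, 184, 187, 188, 187, 187, 184, 172, 142, 139, 153, 141, 116, 89, 74, 75, 73, 73, 77, 74, 76, 79, 75, 70, 76, 70, 74, 73, 70, 73, 75, 74, 72, 73, 76, 74, 74, 73, 73, 73, 76, 74, 75, 75, 76, 74, 71, 74, 72, 74, 75, 73, 73, 72, 74, 73, 75, 76, 74, 78, 78, 75, 72, 72, 75, 74, 74, 85, 110, 138, 148, 135, 109, 89, 106, 145, 171, 180, 181, 181, 179, 181, 179, 179, 182]
395 [187, 185, 187, 186, 187, 187, 184, 181, 160, 149, 147, 141, 108, 94, 79, 76, 69, 71, 72, 71, 72, 74, 69, 76, 75, 78, 72, 70, 70, 71, 70, 74, 72, 72, 70, 72, 74, 72, 73, 72, 71, 74, 74, 76, 72, 75, 72, 71, 72, 76, 75, 75, 73, 73, 76, 72, 69, 74, 73, 75, 72, 70, 74, 76, 72, 72, 74, 74, 75, 69, 75, 78, 93, 127, 147, 147, 118, 111, 149, 175, 178, 176, 178, 179, 179, 179, 179]
400 [184, 186, 184, 183, 186, 185, 185, 181, 165, 155, 147, 126, 93, 90, 76, 73, 73, 74, 72, 74, 69, 71, 71, 73, 71, 77, 76, 73, 73, 73, 70, 71, 72, 67, 74, 72, 72, 69, 72, 72, 71, 75, 75, 77, 75, 73, 75, 75, 72, 72, 73, 73, 68, 71, 71, 71, 71, 70, 72, 73, 72, 75, 73, 73, 72, 71, 74, 73, 72, 72, 72, 76, 75, 81, 103, 140, 150, 145, 152, 172, 180, 181, 181, 183, 182, 182, 182]
box [array([320.9, 351.3]), array([204.2, 357.9]), array([320. , 331.4]), array([206.5, 337.9])]
335 [166, 170, 172, 172, 172, 170, 168, 158, 133, 106, 109, 122, 128, 129, 131, 131, 128, 131, 129, 147, 183, 199, 199, 200, 201, 200, 202, 200]
345 [91, 93, 92, 89, 91, 85, 83, 81, 84, 82, 92, 115, 129, 126, 128, 129, 131, 128, 127, 139, 169, 190, 199, 199, 198, 200, 198, 199]
355 [183, 188, 185, 183, 186, 184, 186, 180, 174, 146, 111, 103, 118, 128, 130, 129, 129, 128, 129, 129, 146, 180, 197, 197, 197, 200, 197, 199]
scene ring [320.8 224.3]
```

Call:
{"api": "servo_tool", "payload": {
  "motion": [0, -0.27, 0.7, -0.003, 0, 0, 0.7, 0, 0, 0, 0.7, 0, 0, 0, 0.1, 0, 0, 0, 0, 0]
}}

```text
t: 18.85
tool_pos: [0.4881, 0.023, 0.0595]
eef_rot: [[-0.994, -0.105, 0.008], [-0.105, 0.995, 0.001], [-0.008, -0.0, -1.0]]
force: [0.8, -0.3, 0.3]
gripper_width: 0.312
grip_force: 59.1
```

Call:
{"api": "servo_tool", "payload": {
  "motion": [0, 0, 0, 0, 0, 0, 0, 0, 0, 0, 0, 0]
}}

```text
t: 19.15
tool_pos: [0.4885, 0.0232, 0.0602]
eef_rot: [[-0.994, -0.105, 0.01], [-0.105, 0.995, 0.001], [-0.01, 0.0, -1.0]]
force: [0.1, 0.2, -0.7]
gripper_width: 0.312
grip_force: 59.1
```

```bash
python3 - <<'E'
from h import *
go(.4884,.0232,.0602,186)
E
```

```text
t 19.1 at [488.5  23.2  60.2] psi -174.0 | d cm [ 0.01  0.   -0.  ] turn 0.0 j [ 0.37  0.26 -0.36  0.   -0.95 -1.84] F [ 0.1  0.2 -0.7] w 0.312 gf 59.1
```

Call:
{"api": "servo_tool", "payload": {
  "motion": [-0.8, 0, 0, 0, -0.8, 0, 0, 0, -0.8, 0, 0, 0, -0.8, 0, 0, 0, -0.8, 0, 0, 0]
}}

```text
t: 19.65
tool_pos: [0.529, 0.0274, 0.0601]
eef_rot: [[-0.994, -0.105, 0.009], [-0.105, 0.995, 0.001], [-0.009, 0.0, -1.0]]
force: [0.8, 0.7, -0.6]
gripper_width: 0.31
grip_force: 59.1
```

Call:
{"api": "servo_tool", "payload": {
  "motion": [0, 0, 0.1, 0, 0, 0, 0, 0, 0, 0, 0, 0]
}}

```text
t: 19.95
tool_pos: [0.5277, 0.0272, 0.0591]
eef_rot: [[-0.994, -0.105, 0.008], [-0.105, 0.995, 0.001], [-0.008, 0.0, -1.0]]
force: [-0.5, -0.4, -0.3]
gripper_width: 0.314
grip_force: 59.1
```

Call:
{"api": "servo_tool", "payload": {
  "motion": [-1, 0, 0, 0, -1, 0, 0, 0, -1, 0, 0, 0, -1, 0, 0, 0, -1, 0, 0, 0]
}}

```text
t: 20.45
tool_pos: [0.5789, 0.0326, 0.0596]
eef_rot: [[-0.994, -0.105, 0.009], [-0.105, 0.995, 0.001], [-0.009, 0.0, -1.0]]
force: [-0.6, -0.0, -0.5]
gripper_width: 0.314
grip_force: 59.1
```

Call:
{"api": "servo_tool", "payload": {
  "motion": [-0.2, 0, 0, 0, -0.2, 0, 0, 0, 0, 0, 0, 0]
}}

```text
t: 20.75
tool_pos: [0.5816, 0.0329, 0.0596]
eef_rot: [[-0.994, -0.105, 0.008], [-0.105, 0.995, 0.001], [-0.008, 0.0, -1.0]]
force: [-0.9, 0.1, -0.3]
gripper_width: 0.316
grip_force: 59.1
```

Call:
{"api": "servo_tool", "payload": {
  "motion": [-0.2, 0, 0, 0, -0.1, 0, 0, 0, 0, 0, 0, 0]
}}

```text
t: 21.05
tool_pos: [0.5819, 0.0328, 0.0591]
eef_rot: [[-0.995, -0.104, 0.003], [-0.104, 0.995, 0.0], [-0.003, -0.0, -1.0]]
force: [-7.2, 0.5, 1.0]
gripper_width: 0.31
grip_force: 59.4
```

```bash
python3 - <<'E'
from h import *
go(.5829,.0331,.0582,186)
E
```

```text
t 21.1 at [581.9  32.8  59.1] psi -174.0 | d cm [-0.1   0.02  0.09] turn -0.0 j [ 0.32  0.42 -0.1   0.   -1.04 -1.79] F [-7.2  0.5  1. ] w 0.310 gf 59.4
```

Call:
{"api": "servo_tool", "payload": {
  "motion": [0, 0, 0.1, 0, 0, 0, 0, 0]
}}

```text
t: 21.25
tool_pos: [0.5819, 0.0327, 0.0582]
eef_rot: [[-0.995, -0.104, 0.003], [-0.104, 0.995, 0.0], [-0.003, -0.0, -1.0]]
force: [-8.3, -1.0, 3.3]
gripper_width: 0.31
grip_force: 59.5
```

Call:
{"api": "servo_tool", "payload": {
  "motion": [0, 0, 0, 0, 0, 0, 0, 0, 0, 0, 0, 0, 0, 0, 0, 0, 0, 0, 0, 0],
  "grip": -1
}}

```text
t: 21.75
tool_pos: [0.585, 0.0333, 0.0589]
eef_rot: [[-0.994, -0.105, 0.009], [-0.105, 0.995, 0.001], [-0.01, 0.0, -1.0]]
force: [-0.6, 0.1, -0.2]
gripper_width: 1.002
grip_force: 0.0
```

Call:
{"api": "servo_tool", "payload": {
  "motion": [0, 0, 0, 0, 0, 0, -1, 0, 0, 0, -3, 0, 0, 0, -4, 0, 0, 0, -4, 0]
}}

```text
t: 22.25
tool_pos: [0.5835, 0.0329, 0.1809]
eef_rot: [[-0.994, -0.105, 0.009], [-0.105, 0.994, 0.001], [-0.009, -0.0, -1.0]]
force: [0.9, 0.1, 1.6]
gripper_width: 1.0
grip_force: 0.0
```

```bash
python3 - <<'E'
from h import *
go(.4695,.1995,.22,169)
E
```

```text
t 22.2 at [583.5  32.9 180.9] psi -174.0 | d cm [ 9.56 17.76 -4.01] turn 0.297 j [ 0.33  0.34  0.09  0.   -1.32 -1.79] F [0.9 0.1 1.6] w 1.000 gf 0.0
```

Call:
{"api": "servo_tool", "payload": {
  "motion": [1.9, 3.5, -1, 0, 1.9, 3.5, -1, 0.07, 1.9, 3.5, -1, 0.07, 1.9, 3.5, -1, 0.07, 1.9, 3.2, 0, 0.08]
}}

```text
t: 22.75
tool_pos: [0.4845, 0.2041, 0.2209]
eef_rot: [[-0.982, 0.187, 0.013], [0.187, 0.982, 0.003], [-0.012, 0.006, -1.0]]
force: [0.6, 0.2, -0.3]
gripper_width: 0.998
grip_force: 0.0
```

Call:
{"api": "servo_tool", "payload": {
  "motion": [0, 0, 0, 0, 0, 0, 0, 0, 0, 0, 0, 0]
}}

```text
t: 23.05
tool_pos: [0.485, 0.202, 0.2184]
eef_rot: [[-0.983, 0.184, 0.009], [0.184, 0.983, 0.001], [-0.009, 0.003, -1.0]]
force: [-0.1, -0.5, -0.8]
gripper_width: 1.002
grip_force: 0.0
```

```bash
python3 - <<'E'
from h import *
go(.4675,.1995,.008,169)
d=snap('wrist','w5')
for p in ([.4675,.1995,.019],[.572,.179,.004],[.4915,.277,.042],[.5829,.0331,.069]): print(np.round(proj(d,p),0))
E
```

```text
t 23.1 at [485.  202.  218.4] psi 169.4 | d cm [ 1.86 -0.62 21.03] turn 0.007 j [ 0.7   0.2   0.01  0.01 -1.37 -2.45] F [-0.1 -0.5 -0.8] w 1.002 gf 0.0
[313. 193.]
[313. 282.]
[397. 207.]
[172. 344.]
```

View pics/w5.png

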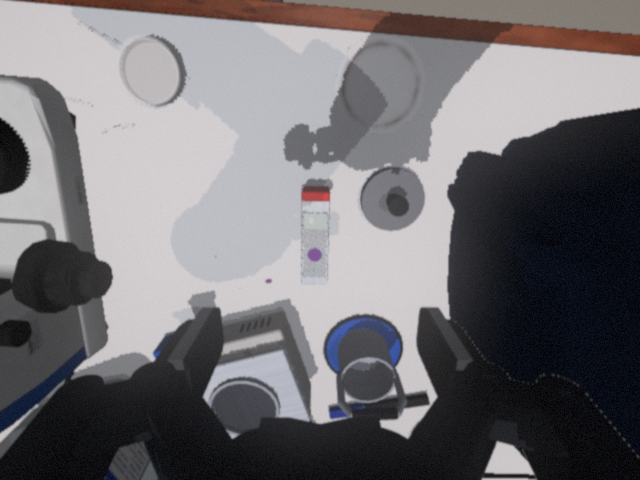

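Red tab is at (316,193), about 2 mm further +y than estimated, with its leading edge at (314,283). The lid is unmoved (397,204), and the pot is upright on the mat at (364,355).

Call:
{"api": "servo_tool", "payload": {
  "motion": [0.9, -0.25, 4.5, 0.014, 0.9, -0.2, 4.5, 0, 0, 0, 4.5, 0, 0, 0, 4, 0, 0, 0, 1, 0]
}}

```text
t: 23.6
tool_pos: [0.4656, 0.1989, 0.0289]
eef_rot: [[-0.98, 0.2, 0.002], [0.2, 0.98, -0.004], [-0.003, -0.003, -1.0]]
force: [-0.5, -0.3, 0.1]
gripper_width: 1.0
grip_force: 0.0
```

Call:
{"api": "servo_tool", "payload": {
  "motion": [0, 0, 0, 0, 0, 0, 0, 0, 0, 0, 0, 0, 0, 0, 0, 0, 0, 0, 0, 0]
}}

```text
t: 24.1
tool_pos: [0.4685, 0.2022, 0.034]
eef_rot: [[-0.98, 0.198, 0.011], [0.198, 0.98, 0.002], [-0.01, 0.004, -1.0]]
force: [1.2, -0.3, 0.3]
gripper_width: 1.003
grip_force: 0.0
```

```bash
python3 - <<'E'
from h import *
go(.468,.201,.008,168.6)
E
```

```text
t 24.1 at [468.5 202.2  34. ] psi 168.6 | d cm [ 0.05 -0.14  2.6 ] turn -0.0 j [ 0.72  0.32 -0.34  0.01 -0.9  -2.49] F [ 1.2 -0.3  0.3] w 1.003 gf 0.0
```

Call:
{"api": "servo_tool", "payload": {
  "motion": [0, -0.1, 1.2, 0, 0, 0, 1, 0, 0, 0, 0.4, 0, 0, 0, 0, 0, 0, 0, 0, 0]
}}

```text
t: 24.6
tool_pos: [0.4682, 0.2009, 0.0071]
eef_rot: [[-0.98, 0.198, 0.009], [0.198, 0.98, 0.001], [-0.009, 0.003, -1.0]]
force: [-0.3, 0.1, 0.1]
gripper_width: 0.997
grip_force: 0.0
```

Call:
{"api": "servo_tool", "payload": {
  "motion": [0, 0, 0, 0, 0, 0, 0, 0, 0, 0, 0, 0, 0, 0, 0, 0, 0, 0, 0, 0],
  "grip": 1
}}

```text
t: 25.1
tool_pos: [0.4682, 0.201, 0.0073]
eef_rot: [[-0.98, 0.198, 0.01], [0.198, 0.98, 0.001], [-0.009, 0.003, -1.0]]
force: [-0.1, -0.3, 2.8]
gripper_width: 0.312
grip_force: 59.3
```

Call:
{"api": "servo_tool", "payload": {
  "motion": [0, 0, 0, 0, 0, 0, 0, 0, 0, 0, 0, 0, 0, 0, 0, 0, 0, 0, 0, 0]
}}

```text
t: 25.6
tool_pos: [0.4682, 0.201, 0.0073]
eef_rot: [[-0.98, 0.198, 0.01], [0.198, 0.98, 0.001], [-0.009, 0.003, -1.0]]
force: [-0.7, 0.4, 4.9]
gripper_width: 0.315
grip_force: 59.5
```

Call:
{"api": "servo_tool", "payload": {
  "motion": [0, 0, -1, 0, 0, 0, -2, 0, 0, 0, -2.5, 0, 0, 0, -2, 0, 0, 0, 0, 0]
}}

```text
t: 26.1
tool_pos: [0.4688, 0.2017, 0.085]
eef_rot: [[-0.98, 0.197, 0.014], [0.198, 0.98, 0.004], [-0.013, 0.007, -1.0]]
force: [0.3, 1.2, -0.4]
gripper_width: 0.312
grip_force: 59.0
```

```bash
python3 - <<'E'
from h import *
go(.480,.1028,.082,186)
E
```

```text
t 26.1 at [468.8 201.7  85. ] psi 168.6 | d cm [-3.04 -9.48  0.28] turn -0.304 j [ 0.72  0.26 -0.27  0.01 -1.02 -2.49] F [ 0.3  1.2 -0.4] w 0.312 gf 59.0
```

Call:
{"api": "servo_tool", "payload": {
  "motion": [-0.4, -1.5, 0, 0, -0.5, -2.5, 0, 0, -0.6, -2.5, 0, 0, -0.8, -2, 0, 0, -0.7, -1, 0, -0.05]
}}

```text
t: 26.6
tool_pos: [0.4766, 0.0991, 0.0809]
eef_rot: [[-0.989, 0.149, 0.006], [0.149, 0.989, -0.0], [-0.006, 0.001, -1.0]]
force: [-0.0, -0.2, -0.7]
gripper_width: 0.314
grip_force: 59.1
```

Call:
{"api": "servo_tool", "payload": {
  "motion": [0, 0, 0, -0.08, 0, 0, 0, -0.08, 0, 0, 0, -0.07, 0, 0, 0, -0.024, 0, 0, 0, 0]
}}

```text
t: 27.1
tool_pos: [0.4773, 0.101, 0.0813]
eef_rot: [[-0.995, -0.103, 0.008], [-0.103, 0.995, 0.0], [-0.008, -0.0, -1.0]]
force: [0.6, -0.3, -0.3]
gripper_width: 0.313
grip_force: 59.1
```

Call:
{"api": "servo_tool", "payload": {
  "motion": [0, 0, 0, 0, 0, 0, 0, 0, 0, 0, 0, 0]
}}

```text
t: 27.4
tool_pos: [0.4778, 0.1016, 0.0819]
eef_rot: [[-0.995, -0.104, 0.009], [-0.104, 0.995, 0.001], [-0.009, 0.0, -1.0]]
force: [-0.3, 0.3, -0.4]
gripper_width: 0.315
grip_force: 59.1
```

```bash
python3 - <<'E'
from h import *
go(.480,.1028,.0593,186)
E
```

```text
t 27.4 at [477.8 101.6  81.9] psi -174.0 | d cm [-0.21  0.09  2.26] turn -0.0 j [ 0.53  0.23 -0.33  0.   -1.01 -2.  ] F [-0.3  0.3 -0.4] w 0.315 gf 59.1
```

Call:
{"api": "servo_tool", "payload": {
  "motion": [-0.2, 0.1, 0.7, 0, 0, 0, 0.7, 0, 0, 0, 0.7, 0, 0, 0, 0.1, 0, 0, 0, 0, 0]
}}

```text
t: 27.9
tool_pos: [0.4797, 0.1027, 0.0595]
eef_rot: [[-0.994, -0.105, 0.008], [-0.105, 0.995, 0.0], [-0.008, -0.0, -1.0]]
force: [0.5, 0.4, 0.1]
gripper_width: 0.314
grip_force: 59.1
```

Call:
{"api": "servo_tool", "payload": {
  "motion": [0, 0, 0, 0, 0, 0, 0, 0, 0, 0, 0, 0]
}}

```text
t: 28.2
tool_pos: [0.4801, 0.103, 0.0602]
eef_rot: [[-0.994, -0.105, 0.01], [-0.105, 0.995, 0.001], [-0.01, 0.0, -1.0]]
force: [0.2, -0.5, -0.9]
gripper_width: 0.313
grip_force: 59.1
```

```bash
python3 - <<'E'
from h import *
go(.480,.1028,.0593,186)
E
```

```text
t 28.2 at [480.1 103.   60.2] psi -174.0 | d cm [ 0.02 -0.01  0.09] turn 0.0 j [ 0.53  0.26 -0.35  0.   -0.95 -2.  ] F [ 0.2 -0.5 -0.9] w 0.313 gf 59.1
```

Call:
{"api": "servo_tool", "payload": {
  "motion": [-0.8, 0, 0.1, 0, -0.8, 0, 0, 0, -0.8, 0, 0, 0, -0.8, 0, 0, 0, -0.8, 0, 0, 0]
}}

```text
t: 28.7
tool_pos: [0.5206, 0.1071, 0.0592]
eef_rot: [[-0.994, -0.104, 0.009], [-0.104, 0.995, 0.001], [-0.009, -0.0, -1.0]]
force: [-0.3, 0.2, -0.1]
gripper_width: 0.312
grip_force: 59.1
```

Call:
{"api": "servo_tool", "payload": {
  "motion": [0, 0, 0.1, 0, 0, 0, 0, 0, 0, 0, 0, 0]
}}

```text
t: 29.0
tool_pos: [0.5194, 0.107, 0.0582]
eef_rot: [[-0.994, -0.105, 0.009], [-0.105, 0.995, 0.001], [-0.009, -0.0, -1.0]]
force: [0.3, 0.2, -0.9]
gripper_width: 0.313
grip_force: 59.1
```

Call:
{"api": "servo_tool", "payload": {
  "motion": [-1, 0, 0, 0, -1, 0, 0, 0, -1, 0, 0, 0, -1, 0, 0, 0, -1, 0, 0, 0]
}}

```text
t: 29.5
tool_pos: [0.5705, 0.1123, 0.0586]
eef_rot: [[-0.994, -0.104, 0.009], [-0.104, 0.995, 0.001], [-0.009, -0.0, -1.0]]
force: [0.4, -0.9, 0.2]
gripper_width: 0.313
grip_force: 59.1
```

Call:
{"api": "servo_tool", "payload": {
  "motion": [-0.2, 0, 0, 0, -0.2, 0, 0, 0, 0, 0, 0, 0]
}}

```text
t: 29.8
tool_pos: [0.5734, 0.1126, 0.0587]
eef_rot: [[-0.994, -0.105, 0.009], [-0.105, 0.995, 0.001], [-0.009, -0.0, -1.0]]
force: [-0.8, 0.2, -0.2]
gripper_width: 0.316
grip_force: 59.1
```

Call:
{"api": "servo_tool", "payload": {
  "motion": [-0.2, 0, 0, 0, -0.1, 0, 0, 0, 0, 0, 0, 0]
}}

```text
t: 30.1
tool_pos: [0.5753, 0.1128, 0.0585]
eef_rot: [[-0.995, -0.104, 0.007], [-0.104, 0.995, 0.001], [-0.007, -0.0, -1.0]]
force: [-3.9, 0.3, 0.4]
gripper_width: 0.315
grip_force: 59.2
```

```bash
python3 - <<'E'
from h import *
go(.5745,.1127,.0573,186)
E
```

```text
t 30.1 at [575.3 112.8  58.5] psi -174.0 | d cm [ 0.08 -0.    0.12] turn -0.0 j [ 0.46  0.43 -0.1   0.   -1.04 -1.93] F [-3.9  0.3  0.4] w 0.315 gf 59.2
```

Call:
{"api": "servo_tool", "payload": {
  "motion": [-0.2, 0, 0.1, 0, 0, 0, 0, 0, 0, 0, 0, 0]
}}

```text
t: 30.4
tool_pos: [0.5754, 0.1127, 0.0573]
eef_rot: [[-0.995, -0.104, 0.003], [-0.104, 0.995, -0.0], [-0.003, -0.0, -1.0]]
force: [-10.2, -0.8, 5.5]
gripper_width: 0.316
grip_force: 59.7
```

Call:
{"api": "servo_tool", "payload": {
  "motion": [0, 0, 0, 0, 0, 0, 0, 0, 0, 0, 0, 0, 0, 0, 0, 0, 0, 0, 0, 0],
  "grip": -1
}}

```text
t: 30.9
tool_pos: [0.5788, 0.1133, 0.0579]
eef_rot: [[-0.994, -0.105, 0.01], [-0.105, 0.995, 0.001], [-0.01, 0.0, -1.0]]
force: [-0.7, 0.1, 1.0]
gripper_width: 0.995
grip_force: 0.0
```

Call:
{"api": "servo_tool", "payload": {
  "motion": [0, 0, 0, 0, 0, 0, -1, 0, 0, 0, -3, 0, 0, 0, -4, 0, 0, 0, -3, 0]
}}

```text
t: 31.4
tool_pos: [0.5781, 0.1131, 0.1712]
eef_rot: [[-0.994, -0.105, 0.012], [-0.105, 0.994, 0.001], [-0.012, 0.0, -1.0]]
force: [0.8, -0.3, -0.1]
gripper_width: 0.999
grip_force: 0.0
```

Call:
{"api": "servo_tool", "payload": {
  "motion": [1.5, 0, -2, 0, 3, 0, -2, 0, 3, 0, 0, 0, 0, 0, 0, 0, 0, 0, 0, 0]
}}

```text
t: 31.9
tool_pos: [0.5025, 0.1053, 0.2083]
eef_rot: [[-0.994, -0.105, 0.011], [-0.105, 0.994, 0.002], [-0.011, 0.001, -1.0]]
force: [-0.5, 0.7, -0.7]
gripper_width: 1.002
grip_force: 0.0
```

```bash
python3 - <<'E'
from h import *
go(.4915,.277,.25,186)
d=snap('wrist','w6'); s=snap('side','s6')
x=np.array([.9945,.1045,0]);
for n,p in (('blue home',np.array([.6217,.0372,.069])-.039*x),('red home',np.array([.6133,.1168,.069])-.039*x),('knob',[.4915,.277,.042])): print(n,np.round(proj(d,p),0),np.round(proj(s,p),0))
a=s['pixels'][165:325,225:445,::-1]; b=d['pixels'][150:450,100:540,::-1]
o=np.zeros((600,790,3),np.uint8); A=cv2.resize(a,(412,300),interpolation=cv2.INTER_CUBIC); B=cv2.resize(b,(440,300))
o[:300,:412]=A; o[300:,:440]=B
cv2.imwrite('pics/m6.png',o)
E
```

```text
t 31.9 at [502.5 105.3 208.3] psi -174.0 | d cm [-0.76 17.19 -4.15] turn 0.001 j [ 0.51  0.18 -0.04  0.   -1.33 -1.98] F [-0.5  0.7 -0.7] w 1.002 gf 0.0
blue home [233. 300.] [303. 285.]
red home [319. 300.] [308. 248.]
knob [502. 225.] [290. 188.]
```

View pics/m6.png

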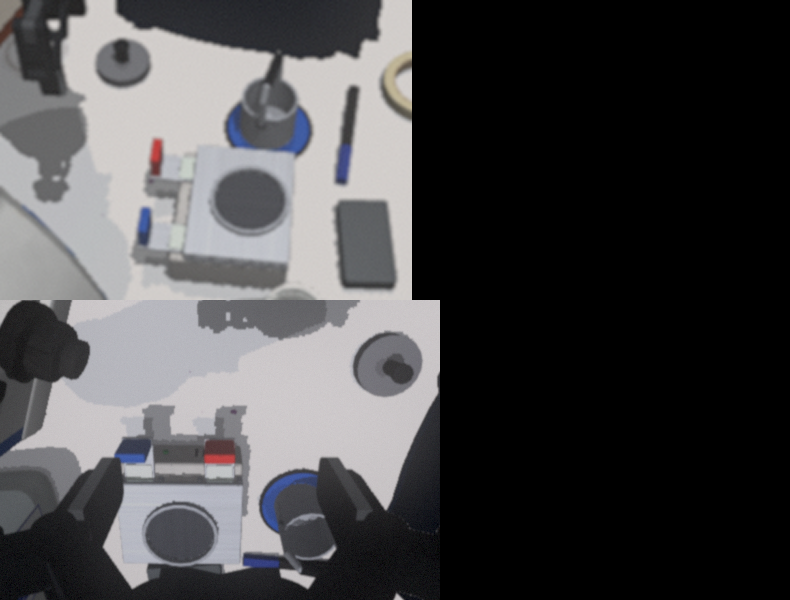

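Side view: the red tab (156,157) and blue tab (144,226) convert to (308,249) and (302,286), matching the home predictions. The pot is upright on the mat, and the case and pen haven't moved. Lid next.

Call:
{"api": "servo_tool", "payload": {
  "motion": [0, 2, 0, -0.1, 0, 3, 0, 0, 0, 3, 0, 0, 0, 2, 0, -0.1, 0, 0, 0, -0.14]
}}

```text
t: 32.5
tool_pos: [0.4844, 0.2057, 0.2062]
eef_rot: [[-0.9, -0.436, 0.008], [-0.436, 0.9, 0.0], [-0.007, -0.003, -1.0]]
force: [-0.8, -1.1, -0.2]
gripper_width: 1.001
grip_force: 0.0
```

Call:
{"api": "servo_tool", "payload": {
  "motion": [0, 0, 0, -0.14, 0, 0, 0, -0.14, 0, 0, 0, -0.14, 0, 0, 0, -0.14, 0, 0, 0, -0.14]
}}

```text
t: 33.0
tool_pos: [0.4849, 0.2036, 0.2065]
eef_rot: [[-0.408, -0.913, 0.008], [-0.913, 0.408, 0.0], [-0.003, -0.007, -1.0]]
force: [0.5, -0.6, -0.1]
gripper_width: 1.002
grip_force: 0.0
```

Call:
{"api": "servo_tool", "payload": {
  "motion": [0, 0, 0, -0.14, 0, 0, 0, -0.14, 0, 0, 0, -0.14, 0, 0, 0, 0, 0, 0, 0, 0]
}}

```text
t: 33.5
tool_pos: [0.4846, 0.2035, 0.2067]
eef_rot: [[-0.01, -1.0, 0.008], [-1.0, 0.01, 0.0], [-0.0, -0.008, -1.0]]
force: [0.0, 0.4, -0.2]
gripper_width: 1.0
grip_force: 0.0
```

```bash
python3 - <<'E'
from h import *
go(.4915,.277,.11,-90)
d=snap('wrist','w7')
print(np.round(proj(d,[.4915,.277,.042]),0),np.round(proj(d,[.4915,.277,.014]),0))
E
```

```text
t 33.5 at [484.6 203.5 206.7] psi -90.6 | d cm [-7.35 -0.54  9.67] turn -0.01 j [ 0.7   0.21 -0.02  0.01 -1.34 -0.71] F [ 0.   0.4 -0.2] w 1.000 gf 0.0
[314. 290.] [315. 278.]
```

View pics/w7.png

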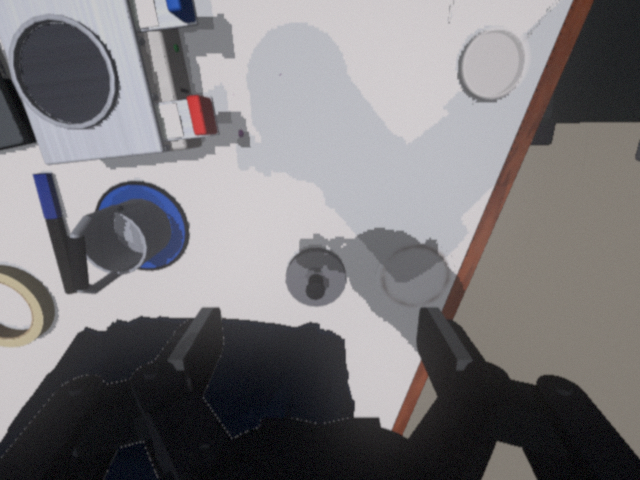

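Knob top is at (317,287) and the disc centre at (316,277), about 2 mm off the estimate.

```bash
python3 - <<'E'
from h import *
d=load('w7')
print(ray(d,317,287,.042),ray(d,316,277.5,.014))
hsv=d['pixels'].astype(int).sum(2)[265:305,295:340]
m=(hsv<150); v,u=np.nonzero(m); print(u.mean()+295,v.mean()+265,m.sum(),u.min()+295,u.max()+295,v.min()+265,v.max()+265)
go(.4897,.2755,.010,-90)
E
```

```text
[0.48872314 0.2735294  0.042     ] [0.49025744 0.27608455 0.014     ]<stdin>:5: RuntimeWarning: Mean of empty slice.
  ret = ret.dtype.type(ret / rcount)
Traceback (most recent call last):
ValueError: zero-size array to reduction operation minimum which has no identity
```

Call:
{"api": "servo_tool", "payload": {
  "motion": [-2, -0.2, 1, 0, -2.5, -0.2, 2, 0, -2.6, -0.1, 3, 0, 0, 0, 3, 0, 0, 0, 0, 0]
}}

```text
t: 34.05
tool_pos: [0.4877, 0.2738, 0.1122]
eef_rot: [[-0.007, -1.0, 0.001], [-1.0, 0.007, -0.005], [0.005, -0.001, -1.0]]
force: [-0.6, -0.3, -0.6]
gripper_width: 1.0
grip_force: 0.0
```

Call:
{"api": "servo_tool", "payload": {
  "motion": [0, 0, 3, 0, 0, 0, 2, 0, 0, 0, 0, 0, 0, 0, 0, 0, 0, 0, 0, 0]
}}

```text
t: 34.55
tool_pos: [0.492, 0.2753, 0.0693]
eef_rot: [[-0.006, -1.0, 0.012], [-1.0, 0.006, 0.003], [-0.003, -0.012, -1.0]]
force: [0.4, 0.5, 0.2]
gripper_width: 0.997
grip_force: 0.0
```

```bash
python3 - <<'E'
from h import *
go(.4897,.275,.018,-90)
E
```

```text
t 34.5 at [492.  275.3  69.3] psi -90.4 | d cm [0.05 0.29 5.13] turn -0.006 j [ 0.79  0.38 -0.15  0.01 -1.03 -0.8 ] F [0.4 0.5 0.2] w 0.997 gf 0.0
```

Call:
{"api": "servo_tool", "payload": {
  "motion": [0, 0.2, 2, 0, 0, 0, 1.7, 0, 0, 0, 1, 0, 0, 0, 0.4, 0, 0, 0, 0, 0]
}}

```text
t: 35.05
tool_pos: [0.4896, 0.2748, 0.0166]
eef_rot: [[-0.006, -1.0, 0.01], [-1.0, 0.006, 0.001], [-0.001, -0.01, -1.0]]
force: [0.3, -0.1, 0.4]
gripper_width: 0.995
grip_force: 0.0
```

Call:
{"api": "servo_tool", "payload": {
  "motion": [0, 0, 0, 0, 0, 0, 0, 0, 0, 0, 0, 0]
}}

```text
t: 35.35
tool_pos: [0.4896, 0.2749, 0.0168]
eef_rot: [[-0.006, -1.0, 0.01], [-1.0, 0.006, 0.002], [-0.002, -0.01, -1.0]]
force: [1.2, 0.8, -0.6]
gripper_width: 0.998
grip_force: 0.0
```

```bash
python3 - <<'E'
from h import *
go(.4897,.275,.018,-90)
d=snap('wrist','w8')
print(np.round(proj(d,[.4897,.275,.042]),0),np.round(proj(d,[.4897,.275,.014]),0))
E
```

```text
t 35.4 at [489.6 274.9  16.8] psi -90.3 | d cm [-0.01 -0.01 -0.12] turn -0.006 j [ 0.79  0.43 -0.22  0.01 -0.91 -0.8 ] F [ 1.2  0.8 -0.6] w 0.998 gf 0.0
[318. 341.] [319. 307.]
```

View pics/w8.png

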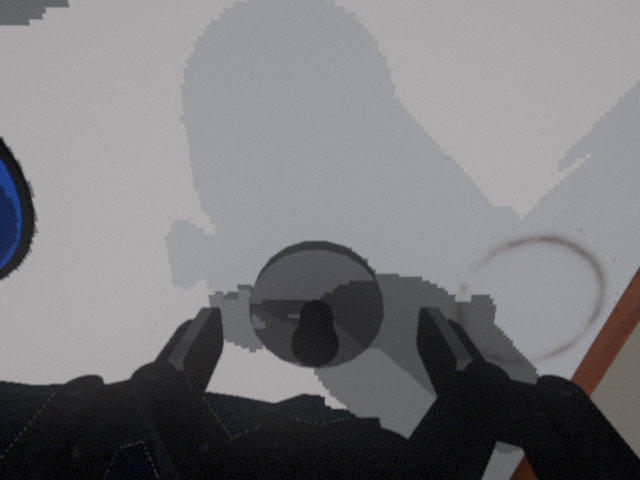

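The lid disc is centred at (316,308) between the fingers, with the predicted centre at (319,307), so it's within 1 mm. Closing.

Call:
{"api": "servo_tool", "payload": {
  "motion": [0, 0, -0.1, 0, 0, 0, 0, 0, 0, 0, 0, 0, 0, 0, 0, 0, 0, 0, 0, 0],
  "grip": 1
}}

```text
t: 35.9
tool_pos: [0.4895, 0.2747, 0.0175]
eef_rot: [[-0.006, -1.0, 0.01], [-1.0, 0.006, 0.001], [-0.001, -0.01, -1.0]]
force: [1.2, 0.5, -0.1]
gripper_width: 0.187
grip_force: 58.5
```

Call:
{"api": "servo_tool", "payload": {
  "motion": [0, 0, 0, 0, 0, 0, 0, 0, 0, 0, 0, 0, 0, 0, 0, 0, 0, 0, 0, 0]
}}

```text
t: 36.4
tool_pos: [0.4895, 0.2747, 0.0175]
eef_rot: [[-0.006, -1.0, 0.01], [-1.0, 0.006, 0.001], [-0.001, -0.01, -1.0]]
force: [0.4, -0.5, 3.7]
gripper_width: 0.19
grip_force: 58.8
```

Call:
{"api": "servo_tool", "payload": {
  "motion": [0, 0, -1, 0, 0, 0, -2, 0, 0, 0, -3, 0, 0, 0, -3, 0, 0, 0, -3, 0]
}}

```text
t: 36.9
tool_pos: [0.4876, 0.2742, 0.1383]
eef_rot: [[-0.006, -1.0, 0.008], [-1.0, 0.006, 0.001], [-0.001, -0.008, -1.0]]
force: [0.4, -0.2, -0.9]
gripper_width: 0.183
grip_force: 58.7
```

Call:
{"api": "servo_tool", "payload": {
  "motion": [0, 0, -3, 0, 0, 0, -1, 0, 0, 0, 0, 0, 0, 0, 0, 0, 0, 0, 0, 0]
}}

```text
t: 37.4
tool_pos: [0.4869, 0.2739, 0.1752]
eef_rot: [[-0.006, -1.0, 0.006], [-1.0, 0.006, -0.001], [0.001, -0.006, -1.0]]
force: [0.3, -0.0, -1.6]
gripper_width: 0.185
grip_force: 58.7
```

```bash
python3 - <<'E'
from h import *
go(.6755,.0823,.17,-90)
E
```

```text
t 37.4 at [486.9 273.9 175.2] psi -90.4 | d cm [ 19.04 -18.97   0.66] turn -0.006 j [ 0.8   0.29  0.01  0.01 -1.29 -0.8 ] F [ 0.3 -0.  -1.6] w 0.185 gf 58.7
```

Call:
{"api": "servo_tool", "payload": {
  "motion": [1, -1, 0, 0, 2, -2, 0, 0, 2.2, -2.2, 0, 0, 2.2, -2.2, 0, 0, 2.2, -2.2, 0, 0]
}}

```text
t: 37.9
tool_pos: [0.584, 0.1762, 0.1768]
eef_rot: [[-0.006, -1.0, 0.007], [-1.0, 0.006, -0.0], [-0.0, -0.007, -1.0]]
force: [0.1, 0.0, -0.5]
gripper_width: 0.185
grip_force: 58.7
```

Call:
{"api": "servo_tool", "payload": {
  "motion": [2.2, -2.2, 0, 0, 2.2, -2.2, 0, 0, 2.2, -2.2, 0, 0, 1.8, -1.8, 0, 0, 0.9, -0.9, 0, 0]
}}

```text
t: 38.4
tool_pos: [0.6766, 0.0817, 0.1768]
eef_rot: [[-0.008, -1.0, 0.007], [-1.0, 0.008, -0.0], [0.0, -0.007, -1.0]]
force: [-0.5, 0.2, -0.6]
gripper_width: 0.191
grip_force: 58.7
```

Call:
{"api": "servo_tool", "payload": {
  "motion": [0, 0, 0, 0, 0, 0, 0, 0, 0, 0, 0, 0, 0, 0, 0, 0]
}}

```text
t: 38.8
tool_pos: [0.6752, 0.0852, 0.179]
eef_rot: [[-0.005, -1.0, 0.009], [-1.0, 0.005, 0.001], [-0.001, -0.009, -1.0]]
force: [0.9, -0.4, -0.2]
gripper_width: 0.188
grip_force: 58.7
```

```bash
python3 - <<'E'
from h import *
go(.6755,.0823,.11,-90)
E
```

```text
t 38.8 at [675.2  85.2 179. ] psi -90.3 | d cm [0.3  0.04 6.9 ] turn -0.005 j [ 0.36  0.53  0.39  0.   -1.42 -0.36] F [ 0.9 -0.4 -0.2] w 0.188 gf 58.7
```

Call:
{"api": "servo_tool", "payload": {
  "motion": [0.35, 0, 2, 0, 0, 0, 3, 0, 0, 0, 2.2, 0, 0, 0, 0.8, 0, 0, 0, 0, 0]
}}

```text
t: 39.3
tool_pos: [0.6757, 0.0812, 0.0979]
eef_rot: [[-0.005, -1.0, 0.007], [-1.0, 0.005, 0.0], [-0.0, -0.007, -1.0]]
force: [0.1, 0.2, -1.6]
gripper_width: 0.188
grip_force: 58.7
```

Call:
{"api": "servo_tool", "payload": {
  "motion": [0, 0, 0, 0, 0, 0, 0, 0, 0, 0, 0, 0, 0, 0, 0, 0]
}}

```text
t: 39.7
tool_pos: [0.6768, 0.081, 0.0995]
eef_rot: [[-0.006, -1.0, 0.01], [-1.0, 0.006, 0.001], [-0.001, -0.01, -1.0]]
force: [-0.9, -0.5, -1.8]
gripper_width: 0.188
grip_force: 58.7
```

```bash
python3 - <<'E'
from h import *
go(.6755,.0818,.0835,-90)
d=snap('side','s9'); w=snap('wrist','w9')
p=np.array(observe()['tool_pos']); print('lid top pred side',np.round(proj(d,p+[0,.0005,-.0035]),1),'wrist',np.round(proj(w,p+[0,.0005,-.0035]),1), 'ring c side',np.round(proj(d,[.6755,.0823,.072]),1))
a=cv2.resize(d['pixels'][215:315,305:405,::-1],None,fx=4,fy=4,interpolation=cv2.INTER_CUBIC)
b=cv2.resize(w['pixels'][200:440,120:520,::-1],(390,234)); o=np.zeros((400,800,3),np.uint8); o[:,:400]=a; o[:234,405:795]=b
cv2.imwrite('pics/m9.png',o)
E
```

```text
t 39.7 at [676.8  81.   99.5] psi -90.3 | d cm [-0.08  0.14  1.6 ] turn -0.006 j [ 0.35  0.57  0.25  0.   -1.24 -0.36] F [-0.9 -0.5 -1.8] w 0.188 gf 58.7
lid top pred side [359.4 263.7] wrist [319.1 306.3] ring c side [358.4 270.2]
```

View pics/m9.png

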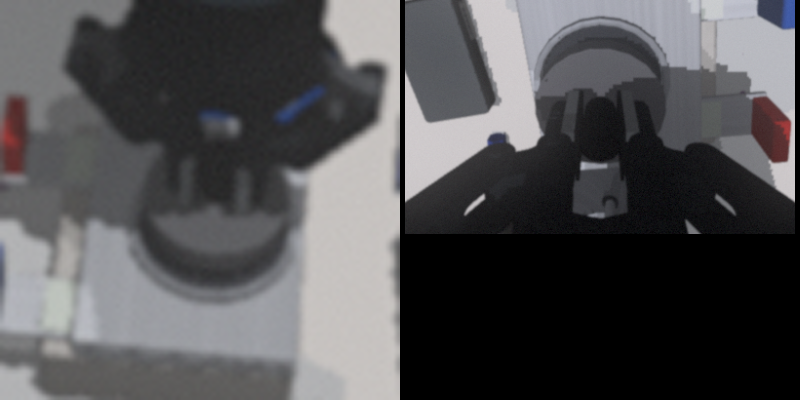

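The lid hangs level over the ring: edges at u 537 and 664 against the ring's 535 and 668, so it's centred. Lowering.

Call:
{"api": "servo_tool", "payload": {
  "motion": [-0.05, 0.12, 0.5, 0, 0, 0, 0.4, 0, 0, 0, 0.3, 0, 0, 0, 0, 0, 0, 0, 0, 0]
}}

```text
t: 40.3
tool_pos: [0.6757, 0.0812, 0.0883]
eef_rot: [[-0.005, -1.0, 0.011], [-1.0, 0.005, 0.001], [-0.001, -0.011, -1.0]]
force: [-2.5, 0.6, 6.2]
gripper_width: 0.183
grip_force: 59.7
```

Call:
{"api": "servo_tool", "payload": {
  "motion": [0, 0, 0.2, 0, 0, 0, 0.2, 0, 0, 0, 0, 0, 0, 0, 0, 0]
}}

```text
t: 40.7
tool_pos: [0.6761, 0.081, 0.0835]
eef_rot: [[-0.006, -1.0, 0.011], [-1.0, 0.006, 0.0], [-0.0, -0.011, -1.0]]
force: [-0.0, -2.0, 4.8]
gripper_width: 0.186
grip_force: 59.4
```

```bash
python3 - <<'E'
from h import *
go(.6755,.0818,.0835,-90)
E
```

```text
t 40.7 at [676.1  81.   83.5] psi -90.3 | d cm [-0.08  0.06  0.  ] turn -0.006 j [ 0.35  0.58  0.22  0.   -1.2  -0.36] F [-0.  -2.   4.8] w 0.186 gf 59.4
```

The height is exactly the seated value. Releasing and retreating.

Call:
{"api": "servo_tool", "payload": {
  "motion": [0, 0, 0, 0, 0, 0, 0, 0, 0, 0, 0, 0, 0, 0, 0, 0, 0, 0, 0, 0],
  "grip": -1
}}

```text
t: 41.2
tool_pos: [0.6752, 0.0815, 0.0824]
eef_rot: [[-0.006, -1.0, 0.009], [-1.0, 0.006, 0.001], [-0.001, -0.009, -1.0]]
force: [0.5, -0.5, -0.2]
gripper_width: 0.993
grip_force: 0.0
```

Call:
{"api": "servo_tool", "payload": {
  "motion": [0, 0, 0, 0, 0, 0, -2, 0, 0, 0, -4, 0, 0, 0, -4, 0, 0, 0, -4, 0]
}}

```text
t: 41.7
tool_pos: [0.6738, 0.0812, 0.2244]
eef_rot: [[-0.006, -1.0, 0.009], [-1.0, 0.006, 0.001], [-0.001, -0.009, -1.0]]
force: [1.3, 0.8, 0.0]
gripper_width: 1.003
grip_force: 0.0
```

Call:
{"api": "servo_tool", "payload": {
  "motion": [0, 3, -2, 0, 0, 4, 0, 0, 0, 4, 0, 0, 0, 3, 0, 0, 0, 0, 0, 0]
}}

```text
t: 42.2
tool_pos: [0.531, 0.082, 0.2429]
eef_rot: [[-0.005, -1.0, 0.01], [-1.0, 0.005, 0.002], [-0.002, -0.01, -1.0]]
force: [0.6, -0.1, 0.9]
gripper_width: 1.0
grip_force: 0.0
```

```bash
python3 - <<'E'
from h import *
go(.6755,.0818,.0835,-90)
d=snap('side','s10'); w=snap('scene','c10')
x=np.array([.9945,.1045,0])
print([np.round(proj(d,p),1) for p in ([.6755,.0823,.08],[.6755,.0823,.108],np.array([.6217,.0372,.069])-.039*x,np.array([.6133,.1168,.069])-.039*x)])
a=cv2.resize(d['pixels'][205:315,285:435,::-1],(600,440),interpolation=cv2.INTER_CUBIC)
cv2.imwrite('pics/m10.png',a)
E
```

```text
t 42.2 at [531.   82.  242.9] psi -90.3 | d cm [ -0.02 -14.28  16.09] turn -0.005 j [ 0.45  0.22  0.09  0.   -1.43 -0.45] F [ 0.6 -0.1  0.9] w 1.000 gf 0.0
[array([358.5, 267.9]), array([359.2, 259.4]), array([302.5, 285.1]), array([308.4, 248.4])]
```

View pics/m10.png

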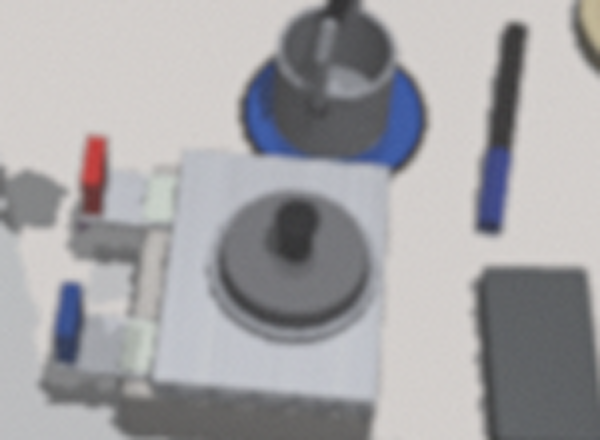

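The lid is seated flat in the pocket with its knob up (294,255). Both tabs are at their home pixels, the pot is upright on the mat, and the case and pen haven't moved.

```bash
python3 -c "
from cell import finish_job
print(finish_job())"
```

```text
the job is handed in; nothing more can be done
None
```

The job is handed in at about 42 s: pot upright on the mat, blue carrier home in slot 1 and red in slot 3 (no yellow carrier seen), lid knob up in the pocket, case and pen untouched.

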